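# Close the paint pots and hang up both scissors

## Task

Tidy the art desk after the lesson: put every lid that is lying out on the paint pot of its own colour and press it down until it is fully home, its brim on the pot's rim (pots whose lid is not there stay open). Take both pairs of scissors out of the desk block and hang each by a finger eye on the peg of the stand, and leave the sharpener and the eraser where they are.

Things in the scene. Friction and masses are not known exactly. Their poses are not given: they have to be found in the camera images.
- pot_red: Open red paint pot (white, red band and paint), fixed on the wooden carrier; diameter 68, height 75 mm. Origin: centre of underside, z up; rim at z = 75 mm. A black seal ring (outer diameter 60, bore 52 mm) stands 7 mm proud of the rim (top z = 82 mm): it holds under the lid's weight, yields to about 8 N pressed straight down on the lid, and stays where left (no spring)
- lid_red: Loose red lid, 50 g, may be absent: from below a white plug (diameter 44 mm, z = 0 to 8), a red brim (diameter 66 mm, z = 8 to 14) and an upright round knob to grip (diameter 22 mm, z = 14 to 36). Origin: centre of the plug's underside, z up. Laid on the proud seal its origin is 74 mm above its pot's origin; pressed fully home, brim on rim, 67 mm
- pot_yellow: Open yellow paint pot (white, yellow band and paint), fixed on the wooden carrier; diameter 68, height 75 mm. Origin: centre of underside, z up; rim at z = 75 mm. A black seal ring (outer diameter 60, bore 52 mm) stands 7 mm proud of the rim (top z = 82 mm): it holds under the lid's weight, yields to about 8 N pressed straight down on the lid, and stays where left (no spring)
- lid_yellow: Loose yellow lid, 50 g, may be absent: from below a white plug (diameter 44 mm, z = 0 to 8), a yellow brim (diameter 66 mm, z = 8 to 14) and an upright round knob to grip (diameter 22 mm, z = 14 to 36). Origin: centre of the plug's underside, z up. Laid on the proud seal its origin is 74 mm above its pot's origin; pressed fully home, brim on rim, 67 mm
- pot_blue: Open blue paint pot (white, blue band and paint), fixed on the wooden carrier; diameter 68, height 75 mm. Origin: centre of underside, z up; rim at z = 75 mm. A black seal ring (outer diameter 60, bore 52 mm) stands 7 mm proud of the rim (top z = 82 mm): it holds under the lid's weight, yields to about 8 N pressed straight down on the lid, and stays where left (no spring)
- lid_blue: Loose blue lid, 50 g, may be absent: from below a white plug (diameter 44 mm, z = 0 to 8), a blue brim (diameter 66 mm, z = 8 to 14) and an upright round knob to grip (diameter 22 mm, z = 14 to 36). Origin: centre of the plug's underside, z up. Laid on the proud seal its origin is 74 mm above its pot's origin; pressed fully home, brim on rim, 67 mm
- pot_green: Open green paint pot (white, green band and paint), fixed on the wooden carrier; diameter 68, height 75 mm. Origin: centre of underside, z up; rim at z = 75 mm. A black seal ring (outer diameter 60, bore 52 mm) stands 7 mm proud of the rim (top z = 82 mm): it holds under the lid's weight, yields to about 8 N pressed straight down on the lid, and stays where left (no spring)
- lid_green: Loose green lid, 50 g, may be absent: from below a white plug (diameter 44 mm, z = 0 to 8), a green brim (diameter 66 mm, z = 8 to 14) and an upright round knob to grip (diameter 22 mm, z = 14 to 36). Origin: centre of the plug's underside, z up. Laid on the proud seal its origin is 74 mm above its pot's origin; pressed fully home, brim on rim, 67 mm
- pot_purple: Open purple paint pot (white, purple band and paint), fixed on the wooden carrier; diameter 68, height 75 mm. Origin: centre of underside, z up; rim at z = 75 mm. A black seal ring (outer diameter 60, bore 52 mm) stands 7 mm proud of the rim (top z = 82 mm): it holds under the lid's weight, yields to about 8 N pressed straight down on the lid, and stays where left (no spring)
- lid_purple: Loose purple lid, 50 g, may be absent: from below a white plug (diameter 44 mm, z = 0 to 8), a purple brim (diameter 66 mm, z = 8 to 14) and an upright round knob to grip (diameter 22 mm, z = 14 to 36). Origin: centre of the plug's underside, z up. Laid on the proud seal its origin is 74 mm above its pot's origin; pressed fully home, brim on rim, 67 mm
- tray: Fixed wooden carrier board under the five pots, 110 (x) by 430 (y) by 12 mm thick; the pots stand on its top in a row along its y, 85 mm apart, in any colour order. Origin: centre of its underside
- block: Fixed green desk block 130 (x) by 110 (y) by 78 mm high with two slots in its top, at x = -35 and +35 mm (each 10 mm in x, 28 mm in y, 70 mm deep), in which the two scissors' blades stand. Origin: centre of its underside
- scissors_blue: Loose closed scissors, 90 g, 171 mm long, standing blades down in the block. Origin: blade tip, z towards the handles, x through the thickness, y across the two finger eyes. Blades 6 mm thick, 22 wide, z = 0 to 77; blue handles 10 mm thick, 96 wide, z = 75 to 171, with a flat bridge between the eyes (18 mm in y, z = 100 to 160) that can be pinched across x from above
- eye_left_blue (a point): Centre of the blue scissors' +y finger eye, an oval opening 26 mm (y) by 48 mm (z), at y = +25, z = 137 mm of the scissors
- eye_right_blue (a point): Centre of the blue scissors' -y finger eye, the same, at y = -25, z = 137 mm of the scissors
- scissors_orange: Loose closed scissors, 90 g, 171 mm long, standing blades down in the block. Origin: blade tip, z towards the handles, x through the thickness, y across the two finger eyes. Blades 6 mm thick, 22 wide, z = 0 to 77; orange handles 10 mm thick, 96 wide, z = 75 to 171, with a flat bridge between the eyes (18 mm in y, z = 100 to 160) that can be pinched across x from above
- eye_left_orange (a point): Centre of the orange scissors' +y finger eye, an oval opening 26 mm (y) by 48 mm (z), at y = +25, z = 137 mm of the scissors
- eye_right_orange (a point): Centre of the orange scissors' -y finger eye, the same, at y = -25, z = 137 mm of the scissors
- stand: Fixed stand: steel foot 140 by 120 by 12 mm, upright post 16 mm square, top at z = 210 mm, and a round peg (diameter 8 mm) that leaves the post level towards the stand's -x at z = 200 mm, with room for both scissors one in front of the other; it is straight to x = -145, then turns up to x = -154, z = 211 (+4 radius). Origin: under the post's axis on the table, z up
- peg_mid (a point): Middle of the level peg, on its axis, 77 mm from the post's axis; its x axis runs along the peg towards the post, z up
- sharpener: Bystander: green pencil sharpener, 60 by 40 by 26 mm; origin centre of underside
- eraser: Bystander: pink eraser, 40 by 75 by 22 mm; origin centre of underside
There are look-alikes about, which are no part of the job. Leave any black or grey look-alike of the lid_red alone.

How it is judged:
By the outcome, as a careful person would: the job done as asked, in the order asked, and still so for the second after the job is handed in, with the robot touching nothing.
Of lid_red, lid_yellow, lid_blue, lid_green, lid_purple only 3 to 5 are there at a start; the rules pass over those that are not, and their reading is None.
At some moment in a run one of lid_red, lid_yellow, lid_blue, lid_green, lid_purple may be knocked a few centimetres aside while the robot is not near it.
It also fails if it takes over 210 s, if anything falls off the work surface, if the arm or the gripper's body presses on something with over 40 N, if the wrist force passes 120 N, or if a joint passes its speed limit or range.

## Robot

A 6-joint arm with a two-finger parallel gripper is mounted at the origin on the work surface. World frame = base frame: x ahead of the robot, y to its left, z up, the work surface at z = 0. Lengths are in mm, angles in rad, forces in N, time in s.
With the tool pointing down it reaches from about 325 to 775 mm from the base axis. Payload 9.3 kg.
Tool frame: the origin (TCP) lies between the finger pads; the fingertips stand ctrl.finger_overhang ahead of it and the grasp point (between the pads) lies 3 mm ahead of it (ctrl.finger_overhang is the distance from the TCP to the fingertips, in mm); z points along the fingers, y is the line along which they close (so a half turn about z gives the same grasp; the last joint's range is limited). The gripper opens to 85 mm and grips with 20 to 120 N. Pads are 22 mm wide; open, the fingers measure 114 mm over their backs; the gripper's body (76 mm by 85 mm) begins 54 mm behind the grasp point. The pads swing forward as they close: fully open they stand 13 mm farther back than shut.
Start: joints at [-0.153, 0.259, 0.021, 1.334, 0, 1.418], TCP at [549.997, -0.004, 223.979] pointing down, gripper open.
Joint ranges: [-3.04, 3.04], [-0.91, 1.82], [-1.04, 1.36], [-1.92, 1.95], [-1.52, 1.45], [-3.14, 3.14]. Speed limits (rad/s): [2.22, 2.22, 2.79, 3.14, 3.14, 3.14].

## Interface

Orientations are given as a 3x3 rotation matrix whose columns are the frame's x, y, z axes.
In Python, from station import ctrl, read_camera, camera_model, ticket, look_for, silhouettes, spot_point gives the robot as it stands. The module is installed in compiled form; this text tells all that it offers.
- The arm moves only by the tool play_rows, never from a script. Its argument "plan" is a list of rows, each a list of 7 numbers: the shift along the world's x, y, z in cm, then the turn, a rotation vector about the world's x, y, z in rad, then the opening, from -1 (shut) to 1 (fully open). In form: [[dx, dy, dz, wx, wy, wz, hand], ...]. A call has 1 to 20 rows; each row is the pose to reach, as a shift and turn from the pose commanded when the call began; what a row does not reach only later rows make up. A row lasts 1/8 s, in which the tool goes at most 62.5 mm and 10.7 degrees, less where a joint would pass 70% of its speed; a pose out of reach is approached as far as the arm can. A call with a gripper value outside its range is refused whole. The fingers move at their own pace and stop on an object; "force" is the grip in N (left out, the last holds). Time passes only in rows, so rows that repeat a pose let the fingers close. It gives the time, the measured TCP pose, the force, the opening and the grip force at its end, in the units of the state.
- ctrl.read_state(): the state, without advancing time (a new reading comes with each control period).
- read_camera(name): name is "scene" or "side" or "wrist"; returns the picture (420x560x3 uint8, red, green, blue); there is no depth.
- camera_model(name): a dict with "mtx" (3x3 intrinsics, pixels), "R" (3x3) and "t" (3): a world point X has camera coordinates R X + t. Camera axes: x right, y down, z forward; pixel columns grow to the right and rows downward; lengths in mm; the calibration is good to about 2 mm. The wrist camera is an equidistant fisheye: a pixel r from the principal point sees the ray r / f radians off the axis. A picture is of the moment at which its call begins: read the wrist's pose just before it. camera_model takes no time and is no camera call; for the wrist camera it gives the pose at the moment of the call.
- ticket.job_done(): hands the job in; it is judged then, once.
Trained networks look in the newest picture that a camera, given by its name, has taken for a name from the list of things; names that differ only in an ending like _2 or _b are one class to them, and where a whole thing is asked for, a point or a joint stands for the part that bears it (a point fixed in the world has none). Each returns a list of dicts, best first, with "p" (0 to 1); they miss things now and then, are a little off and sometimes report something else, mostly with a low value. They report only what shows in the picture. A call takes as long as a camera call. They do not tell look-alikes from the thing itself.
- look_for(camera, query): "point" ([row, column] in pixels, amid what is visible of it).
- silhouettes(camera, query): "pixels" (420x560 bool, what is visible of it) and "point" ([row, column] in pixels, amid what is visible of it).
- spot_point(camera, query): "point" ([row, column] in pixels: a listed point, or the origin of a listed thing).
The state is a dict: "time_s": time; "qpos": joint angles; "joint_vel": joint speeds; "joint_torque": joint torques, N m; "tool_pos": TCP position; "tool_rot": TCP orientation; "contact_force": force on the tool from outside, world axes, zero at the start; "torque": the same for the moment, N m; "gripper_width": finger opening in mm; "finger_force": force on a finger pad.
Only numpy, scipy, OpenCV 4.12 (cv2) and the standard library are available. Lean on these libraries where they do the work, as an engineer would, in place of code of your own. Each camera call takes 0.05 s, during which the arm holds its last target. There are 200 camera calls.

## Working session

There is one attempt and no reset: what is moved stays moved. The work goes in short steps, Python scripts to look and compute and a tool call to move; the robot and the scene stay as the last step left them, time stands still between calls to the robot, and variables do not carry over. Pictures are saved under pics/ and viewed, at most 14 in all, crops included, and the job is handed in when it is done.

Besides the shell and the picture viewer there is one more tool, called after ">>>" as name(argument=value, ...) on one line, values as JSON. play_rows: Moves the arm, as the interface text tells. Its arguments: {"type":"object","properties":{"plan":{"type":"array"},"force":{"type":"number"}},"required":["plan"]}

```bash
ls; mkdir -p pics; python3 - <<'E'
from station import *
import cv2,numpy as np
s=ctrl.read_state();print({k:np.round(v,3).tolist() for k,v in s.items()},ctrl.finger_overhang)
for n in("scene","side","wrist"):
    im=read_camera(n);cv2.imwrite(f"pics/{n}0.png",im[:,:,::-1]);m=camera_model(n);print(n,np.round(m["mtx"],1).tolist(),np.round(m["R"],3).tolist(),np.round(m["t"],1).tolist())
a=cv2.imread("pics/scene0.png");b=cv2.imread("pics/side0.png")
E
```

```text
pics
{'time_s': 0.0, 'qpos': [-0.153, 0.259, 0.021, 1.334, 0.0, 1.418], 'joint_vel': [0.0, -0.0, 0.001, 0.001, -0.001, -0.001], 'joint_torque': [-0.0, -55.564, 34.454, 0.013, -0.0, 0.0], 'tool_pos': [549.679, 0.061, 223.336], 'tool_rot': [[-0.0, 1.0, -0.001], [1.0, 0.0, 0.0], [0.0, -0.001, -1.0]], 'contact_force': [0.594, -0.51, 0.825], 'torque': [0.044, 0.091, 0.08], 'finger_force': 0.0, 'gripper_width': 85.166} 22.0
scene [[534.9, 0.0, 290.6], [0.0, 534.9, 209.6], [0.0, 0.0, 1.0]] [[-0.496, 0.868, 0.013], [0.475, 0.284, -0.833], [-0.727, -0.407, -0.553]] [222.3, -113.1, 1975.0]
side [[381.5, 0.0, 278.5], [0.0, 381.5, 205.4], [0.0, 0.0, 1.0]] [[0.958, -0.287, 0.009], [-0.183, -0.636, -0.75], [0.221, 0.716, -0.662]] [-484.4, 209.8, 874.8]
wrist [[325.2, 0.0, 282.4], [0.0, 325.2, 207.8], [0.0, 0.0, 1.0]] [[1.0, 0.0, -0.001], [0.001, -0.961, 0.276], [-0.001, -0.276, -0.961]] [-550.7, -36.5, 378.6]
```

View pics/scene0.png

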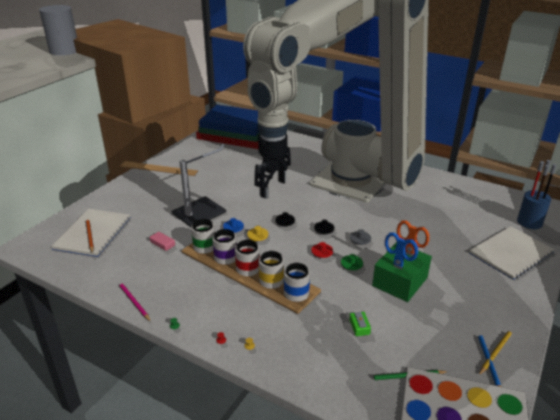

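View pics/side0.png

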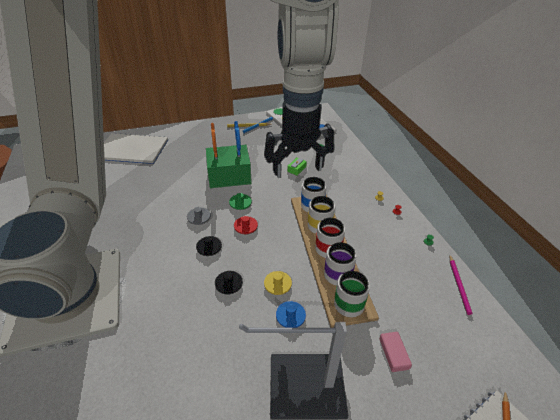

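View pics/wrist0.png

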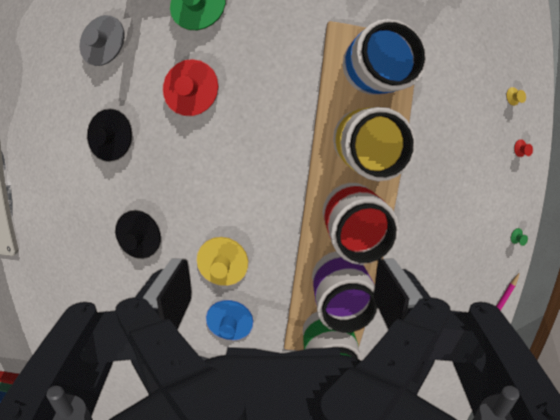

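The pictures show four lids out (green, red, yellow and blue), with no purple lid. There are also black and grey decoys. The pot row runs blue, yellow, red, purple, green from +y to -y, the scissors are in the green block, and the stand is at -y.

```bash
cat > h.py <<'E'
from station import *
import cv2,numpy as np
def ray(n,pt,m=None):
    m=m or camera_model(n);K=m["mtx"];R=np.array(m["R"]);t=np.array(m["t"])
    u=(pt[1]-K[0][2])/K[0][0];v=(pt[0]-K[1][2])/K[1][1]
    if n=="wrist":
        r=np.hypot(u,v);d=np.array([u/r*np.sin(r),v/r*np.sin(r),np.cos(r)]) if r>1e-9 else np.array([0,0,1.])
    else: d=np.array([u,v,1.]);d/=np.linalg.norm(d)
    return -R.T@t,R.T@d
def onz(n,pt,z,m=None):
    c,d=ray(n,pt,m);return (c+d*(z-c[2])/d[2])[:2]
def tri(rs):
    A=0;b=0
    for c,d in rs:
        P=np.eye(3)-np.outer(d,d);A=A+P;b=b+P@c
    return np.linalg.solve(A,b)
def project(n,X):
    m=camera_model(n);K=m["mtx"];x=np.array(m["R"])@X+m["t"]
    if n=="wrist":
        r=np.hypot(x[0],x[1]);th=np.arctan2(r,x[2]);x=np.array([x[0]/r*th,x[1]/r*th,1])
    else:x=x/x[2]
    return K[1][1]*x[1]+K[1][2],K[0][0]*x[0]+K[0][2]
E
python3 - <<'E'
from h import *
N=["lid_"+c for c in("red","yellow","blue","green","purple")]+["pot_"+c for c in("red","yellow","blue","green","purple")]+["tray","block","stand","peg_mid","eye_left_blue","eye_right_blue","eye_left_orange","eye_right_orange","scissors_blue","scissors_orange"]
Z={"l":0,"p":12,"t":0,"b":0,"s":0,"e":0}
for n in("scene","side","wrist"): read_camera(n)
for q in N:
    rs=[];o=[]
    for n in("scene","side","wrist"):
        if n=="wrist" and q[:3] not in("lid","pot"): continue
        r=spot_point(n,q)
        if r and r[0]["p"]>.3:
            p=r[0]["point"];rs.append(ray(n,p));o.append((n,round(r[0]["p"],2),np.round(p).tolist(),np.round(onz(n,p,Z[q[0]])).tolist()))
    print(q,o,np.round(tri(rs)).tolist() if len(rs)>1 else "")
E
```

```text
lid_red [('scene', 0.77, [251.0, 321.0], [441.0, 103.0]), ('side', 0.94, [250.0, 212.0], [340.0, 52.0]), ('wrist', 0.9, [229.0, 143.0], [370.0, -67.0])] [364.0, 17.0, -10.0]
lid_yellow [('scene', 0.77, [238.0, 259.0], [480.0, -95.0]), ('side', 0.79, [284.0, 279.0], [477.0, -101.0]), ('wrist', 0.59, [256.0, 224.0], [477.0, -101.0])] [477.0, -99.0, -2.0]
lid_blue [('side', 0.85, [315.0, 291.0], [477.0, -188.0]), ('wrist', 0.8, [317.0, 232.0], [480.0, -196.0])] [479.0, -192.0, 5.0]
lid_green [('scene', 0.66, [264.0, 354.0], [446.0, 211.0]), ('side', 0.76, [204.0, 245.0], [464.0, 204.0]), ('wrist', 0.59, [3.0, 200.0], [455.0, 211.0])] [457.0, 209.0, 3.0]
lid_purple [] 
pot_red [('scene', 0.9, [269.0, 249.0], [634.0, -29.0]), ('side', 0.64, [247.0, 331.0], [636.0, -37.0]), ('wrist', 0.68, [211.0, 352.0], [633.0, -38.0])] [634.0, -35.0, 11.0]
pot_yellow [('scene', 0.88, [280.0, 270.0], [643.0, 44.0]), ('side', 0.98, [224.0, 318.0], [633.0, 53.0]), ('wrist', 0.63, [135.0, 365.0], [644.0, 51.0])] [640.0, 49.0, 13.0]
pot_blue [('scene', 0.7, [152.0, 205.0], [126.0, -573.0]), ('side', 0.92, [2
[... 892 characters left out ...]
.0]), ('side', 0.73, [331.0, 294.0], [470.0, -236.0])] [428.0, -337.0, 198.0]
eye_left_blue [('scene', 0.77, [254.0, 412.0], [315.0, 342.0]), ('side', 0.6, [130.0, 234.0], [521.0, 630.0])] [484.0, 386.0, 138.0]
eye_right_blue [('scene', 0.94, [245.0, 392.0], [305.0, 276.0]), ('side', 0.66, [142.0, 240.0], [523.0, 543.0])] [483.0, 327.0, 137.0]
eye_left_orange [('scene', 0.63, [236.0, 258.0], [472.0, -105.0]), ('side', 0.6, [133.0, 213.0], [440.0, 630.0])] [504.0, 55.0, 216.0]
eye_right_orange [('scene', 0.97, [231.0, 406.0], [210.0, 286.0]), ('side', 0.66, [145.0, 218.0], [443.0, 542.0])] [415.0, 334.0, 138.0]
scissors_blue [('side', 0.65, [143.0, 217.0], [441.0, 556.0])] 
scissors_orange []
```

```bash
cat >> h.py <<'E'
from scipy.optimize import least_squares
H={"red":[(0,6),(174,180)],"yellow":[(18,32)],"blue":[(100,118)],"green":[(50,85)],"purple":[(122,160)]}
def circ(d,z,n=40):
    a=np.linspace(0,2*np.pi,n);return np.c_[d/2*np.cos(a),d/2*np.sin(a),0*a+z]
LID=np.vstack([circ(66,8),circ(66,14),circ(22,36)]);RING=np.vstack([circ(60,75),circ(60,82)])
def hullc(P):
    h=cv2.convexHull(np.float32(P));M=cv2.moments(h);return np.array([M["m10"],M["m01"]])/M["m00"],M["m00"]
def cmask(im,col):
    h=cv2.cvtColor(im,cv2.COLOR_RGB2HSV);m=0
    for a,b in H[col]: m=m|cv2.inRange(h,(a,90,40),(b,255,255))
    return m
def fit(n,mask,xy,z,model,rad=60):
    """fit x,y so the projected model hull matches blob near xy"""
    r,c=project(n,np.array([xy[0],xy[1],z+model[:,2].mean()]))
    k,L,st,ce=cv2.connectedComponentsWithStats(mask)
    best=[i for i in range(1,k) if st[i,4]>60 and np.hypot(*(ce[i]-[c,r]))<rad]
    if not best: return None
    i=max(best,key=lambda i:st[i,4]);ys,xs=np.where(L==i)
    if ys.max()>=418 or ys.min()<=1: return None
    cen,ar=hullc(np.c_[xs,ys])
    def f(p):
        return hullc([project(n,q+[p[0],p[1],z])[::-1] for q in model])[0]-cen
    s=least_squares(f,xy).x;return s,ar/hullc([project(n,q+[s[0],s[1],z])[::-1] for q in model])[1]
E
cat > m.py <<'E'
from h import *
LI={"yellow":(477,-100),"blue":(478,-192),"green":(457,209),"red":(445,95)}
PO={"blue":(645,129),"yellow":(640,49),"red":(634,-35),"purple":(620,-120),"green":(611,-204)}
for n in("wrist","side","scene"):
    im=read_camera(n)
    for c,p in LI.items():
        s=fit(n,cmask(im,c),p,0,LID,60 if n=="wrist" else 20); print(n,"lid",c,s and (np.round(s[0],1).tolist(),round(s[1],2)))
    if n!="scene":
        dark=cv2.inRange(im.max(2),0,45)
        for c,p in PO.items():
            s=fit(n,dark,p,12,RING,20); print(n,"pot",c,s and (np.round(s[0],1).tolist(),round(s[1],2)))
E
python3 m.py
```

```text
Traceback (most recent call last):
  File "m.py", line 7, in <module>
    s=fit(n,cmask(im,c),p,0,LID,60 if n=="wrist" else 20); print(n,"lid",c,s and (np.round(s[0],1).tolist(),round(s[1],2)))
  File "h.py", line 45, in fit
    s=least_squares(f,xy).x;return s,ar/hullc([project(n,q+[s[0],s[1],z])[::-1] for q in model])[1]
      ~~~~~~~~~~~~~^^^^^^
  File "h.py", line 44, in f
    return hullc([project(n,q+[p[0],p[1],z])[::-1] for q in model])[0]-cen
                  ~~~~~~~^^^^^^^^^^^^^^^^^^^
  File "h.py", line 18, in project
    m=camera_model(n);K=m["mtx"];x=np.array(m["R"])@X+m["t"]
ValueError: time passes only in moves, steps and waits
```

```bash
python3 - <<'E'
s=open('h.py').read()
s=s.replace("def project(n,X):\n    m=camera_model(n)","_c={}\ndef CM(n):\n    if n not in _c:_c[n]=camera_model(n)\n    return _c[n]\ndef project(n,X):\n    m=CM(n)").replace("m=m or camera_model(n)","m=m or CM(n)").replace("least_squares(f,xy).x","least_squares(f,xy,diff_step=.01).x")
open('h.py','w').write(s)
E
python3 m.py
```

```text
wrist lid yellow ([475.2, -103.8], 0.96)
wrist lid blue ([477.9, -194.0], 0.92)
wrist lid green None
wrist lid red ([446.4, 106.5], 0.95)
wrist pot blue ([649.1, 131.2], 0.89)
wrist pot yellow ([639.5, 47.4], 0.88)
wrist pot red None
wrist pot purple None
wrist pot green None
side lid yellow ([472.2, -103.3], 0.93)
side lid blue ([475.0, -192.9], 0.93)
side lid green ([449.8, 206.6], 0.88)
side lid red ([443.5, 107.2], 0.9)
side pot blue ([645.8, 131.3], 0.77)
side pot yellow ([636.5, 47.3], 0.82)
side pot red ([626.6, -37.7], 0.82)
side pot purple ([616.7, -122.2], 0.83)
side pot green ([607.8, -206.2], 0.86)
scene lid yellow ([478.4, -102.2], 0.97)
scene lid blue ([479.2, -192.1], 0.87)
scene lid green ([455.7, 208.1], 0.81)
scene lid red ([448.6, 107.3], 0.91)
```

>>> play_rows(plan=[[-5.1, 5.3, -3, 0, 0, 0, 0.1], [-10.35, 10.7, -6, 0, 0, 0, 0.1], [-10.35, 10.7, -10, 0, 0, 0, 0.1], [-10.35, 10.7, -10, 0, 0, 0, 0.1]], force=50)

```text
time_s: 3.5
tool_pos: [441.7, 108.2, 120.8]
tool_rot: [[-0.003, 1.0, -0.008], [1.0, 0.003, -0.0], [-0.0, -0.008, -1.0]]
contact_force: [0.7, 0.7, 0.9]
gripper_width: 46.9
finger_force: 0.0
```

```bash
cat > lk.py <<'E'
import sys
from h import *
# args: colour x y z(of object base)
c=sys.argv[1];x,y=float(sys.argv[2]),float(sys.argv[3])
im=read_camera("wrist");cv2.imwrite(f"pics/w_{c}_{ctrl.read_state()['time_s']:.1f}.png",im[:,:,::-1])
s=fit("wrist",cmask(im,c),(x,y),0,LID,90);st=ctrl.read_state()
print(s,np.round(st["tool_pos"],1),st["time_s"])
for n in("side","scene"):
    im=read_camera(n)
    for k,p in {"red":(446,107),"yellow":(475,-103),"blue":(478,-193),"green":(455,208)}.items():
        q=fit(n,cmask(im,k),p,0,LID,20);print(n,k,q and(np.round(q[0],1),round(q[1],2)))
E
python3 lk.py red 446.5 107
```

```text
(array([450.32143975, 105.3927578 ]), 0.9807042152004513) [445.  107.6 123.2] 3.55
side red (array([443.3, 106.5]), 0.91)
side yellow (array([ 472.2, -103.3]), 0.93)
side blue (array([ 475. , -192.9]), 0.92)
side green (array([449.6, 206.7]), 0.86)
scene red (array([448.6, 107.3]), 0.91)
scene yellow (array([ 476.8, -102.7]), 1.02)
scene blue (array([ 478.9, -192.1]), 0.88)
scene green (array([455.7, 207.9]), 0.8)
```

>>> play_rows(plan=[[0.1, -0.05, -4, 0, 0, 0, 0.1], [0.1, -0.05, -7, 0, 0, 0, 0.1], [0.1, -0.05, -8.5, 0, 0, 0, 0.1], [0.1, -0.05, -8.5, 0, 0, 0, 0.1], [0.1, -0.05, -8.5, 0, 0, 0, -1], [0.1, -0.05, -8.5, 0, 0, 0, -1], [0.1, -0.05, -8.5, 0, 0, 0, -1], [0.1, -0.05, -8.5, 0, 0, 0, -1]])

```text
time_s: 4.65
tool_pos: [447.7, 106.5, 39.3]
tool_rot: [[-0.0, 1.0, 0.001], [1.0, 0.0, 0.0], [0.0, 0.001, -1.0]]
contact_force: [1.1, -0.0, -0.2]
gripper_width: -0.2
finger_force: 0.0
```

```bash
python3 lk.py red 446.5 107; python3 - <<'E'
from h import *
a=read_camera("side")[150:330,140:380,::-1];cv2.imwrite("pics/s1.png",cv2.resize(a,None,fx=3,fy=3))
E
```

```text
(array([446.25676934, 108.39950271]), 0.9013510409424016) [447.6 106.5  39.2] 4.7
side red (array([443.5, 106.7]), 0.89)
side yellow (array([ 472.1, -103.2]), 0.94)
side blue (array([ 475. , -192.8]), 0.93)
side green None
scene red (array([448.1, 107. ]), 0.93)
scene yellow (array([ 477. , -102.4]), 1.01)
scene blue (array([ 479.6, -192.2]), 0.88)
scene green (array([455.6, 207.9]), 0.8)
```

View pics/s1.png

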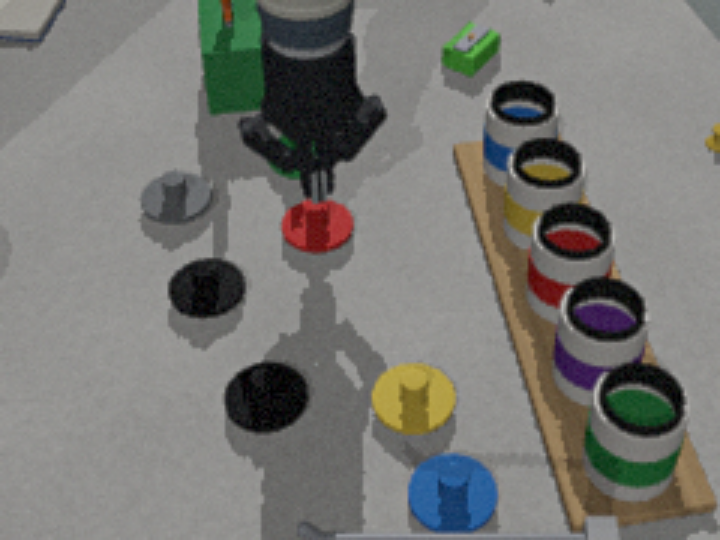

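```bash
python3 - <<'E'
from h import *
for z in(0,14,17,36,45,60):print(z,np.round(project("side",np.array([447.6,106.5,z])),1),np.round(project("wrist",np.array([447.6,106.5,z])),1))
print(ctrl.finger_overhang)
im=read_camera("wrist");cv2.imwrite("pics/w2.png",im[:,:,::-1])
E
```

```text
0 [227.2 247.1] [231.9 280.6]
14 [223.6 246.9] [240.3 280.5]
17 [222.8 246.8] [242.2 280.5]
36 [217.7 246.5] [256.1 280.3]
45 [215.3 246.4] [263.7 280.1]
60 [211.1 246.1] [278.3 279.9]
22.0
```

View pics/w2.png

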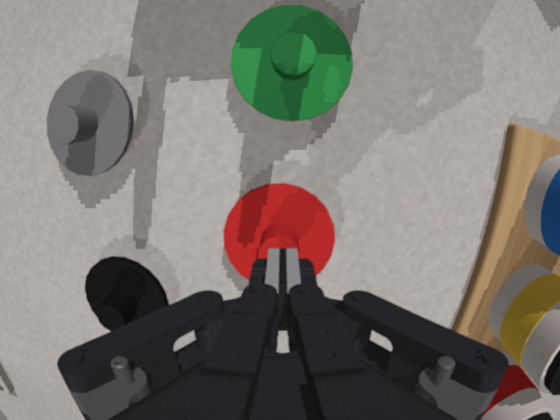

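>>> play_rows(plan=[[0, 0, 0, 0, 0, 0, 0.0], [0, 0, 0, 0, 0, 0, 0.0], [0, 0, 0, 0, 0, 0, 0.0], [0, 0.3, -0.4, 0, 0, 0, 0.0], [0, 0.3, -0.4, 0, 0, 0, 0.0]])

```text
time_s: 5.52
tool_pos: [447.2, 109.7, 34.6]
tool_rot: [[-0.0, 1.0, -0.001], [1.0, 0.0, 0.0], [0.0, -0.001, -1.0]]
contact_force: [0.1, 0.2, -0.4]
gripper_width: 43.1
finger_force: 0.0
```

>>> play_rows(plan=[[0, 0, -0.3, 0, 0, 0, 0.0], [0, 0, -0.3, 0, 0, 0, 0.0]])

```text
time_s: 5.78
tool_pos: [447.3, 109.5, 31.7]
tool_rot: [[0.0, 1.0, -0.0], [1.0, -0.0, -0.0], [-0.0, -0.0, -1.0]]
contact_force: [-0.7, 0.2, -0.7]
gripper_width: 42.6
finger_force: 0.0
```

>>> play_rows(plan=[[0, 0, -0.2, 0, 0, 0, -1], [0, 0, -0.2, 0, 0, 0, -1], [0, 0, -0.2, 0, 0, 0, -1], [0, 0, -0.2, 0, 0, 0, -1]])

```text
time_s: 6.28
tool_pos: [447.6, 109.5, 30.0]
tool_rot: [[0.0, 1.0, 0.0], [1.0, -0.0, -0.0], [-0.0, 0.0, -1.0]]
contact_force: [0.2, -0.1, 0.0]
gripper_width: 0.0
finger_force: 0.0
```

```bash
python3 - <<'E'
from h import *
im=read_camera("wrist")[170:340,170:400,::-1]
b=read_camera("side")[180:260,190:300,::-1]
c=read_camera("scene")[200:280,270:380,::-1]
o=np.zeros((600,800,3),np.uint8)
x=cv2.resize(im,None,fx=2,fy=2);o[:340,:460]=x
x=cv2.resize(b,None,fx=3,fy=3);o[:240,465:795]=x
x=cv2.resize(c,None,fx=3,fy=3);o[245:485,465:795]=x
cv2.imwrite("pics/c3.png",o)
st=ctrl.read_state();print(st["tool_pos"],st["qpos"],ctrl.finger_overhang)
E
```

```text
[447.50634518 109.51168278  29.99568417] [ 5.75016497e-02  2.57605264e-01 -5.21871876e-01  7.91281990e-01
  4.14262795e-05  1.62827960e+00] 22.0
```

View pics/c3.png

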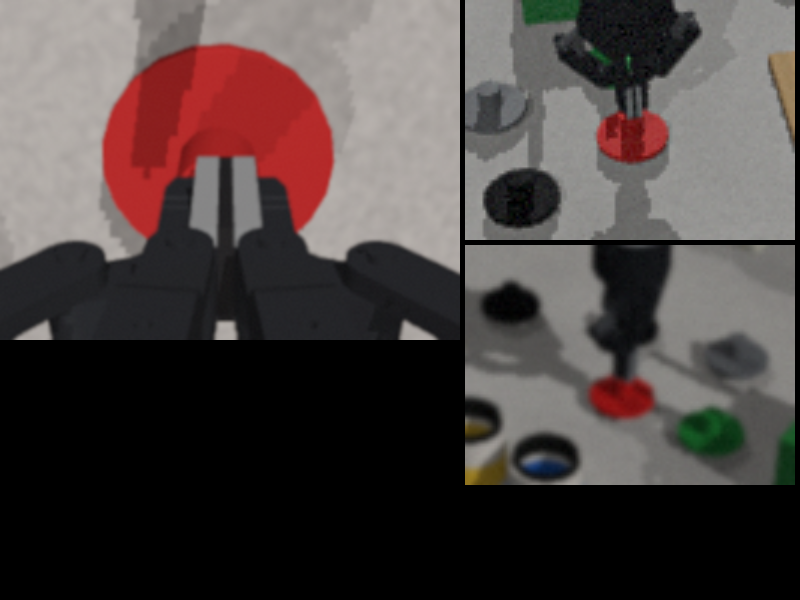

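The side and wrist views both show the shut pads sitting above the red knob at TCP z=30. So the fingertips must be at z ≥ 36, well short of the stated overhang. I'll open and go lower in small steps.

>>> play_rows(plan=[[0, 0, 0, 0, 0, 0, 0.0], [0, 0, 0, 0, 0, 0, 0.0], [0, 0, 0, 0, 0, 0, 0.0], [0, 0.1, -0.8, 0, 0, 0, 0.0], [0, 0.1, -1.6, 0, 0, 0, 0.0], [0, 0.1, -1.6, 0, 0, 0, 0.0]])

```text
time_s: 7.18
tool_pos: [446.9, 110.5, 13.1]
tool_rot: [[-0.0, 1.0, -0.002], [1.0, 0.0, -0.0], [-0.0, -0.002, -1.0]]
contact_force: [0.5, -0.2, -0.7]
gripper_width: 42.8
finger_force: 0.0
```

>>> play_rows(plan=[[0, 0, 0, 0, 0, 0, -1], [0, 0, 0, 0, 0, 0, -1], [0, 0, 0, 0, 0, 0, -1], [0, 0, 0, 0, 0, 0, -1]])

```text
time_s: 7.68
tool_pos: [447.7, 110.5, 14.2]
tool_rot: [[0.0, 1.0, 0.001], [1.0, -0.0, 0.0], [0.0, 0.001, -1.0]]
contact_force: [-0.4, 0.2, 2.0]
gripper_width: 19.5
finger_force: 48.9
```

>>> play_rows(plan=[[0, 0, 3, 0, 0, 0, -1], [0, 0, 8, 0, 0, 0, -1], [0, 0, 13, 0, 0, 0, -1], [0, 0, 13, 0, 0, 0, -1], [0, 0, 13, 0, 0, 0, -1], [0, 0, 13, 0, 0, 0, -1]])

```text
time_s: 8.43
tool_pos: [446.7, 110.5, 142.6]
tool_rot: [[0.0, 1.0, -0.003], [1.0, -0.0, -0.0], [-0.0, -0.003, -1.0]]
contact_force: [0.4, 0.0, -0.5]
gripper_width: 20.1
finger_force: 49.0
```

```bash
cat > held.py <<'E'
import sys
from h import *
c=sys.argv[1];st=ctrl.read_state();p=st["tool_pos"];print(np.round(p,1),st["gripper_width"],st["finger_force"])
obs={}
for n in("wrist","side","scene"):
    im=read_camera(n);m=cmask(im,c);k,L,S,C=cv2.connectedComponentsWithStats(m)
    r,cc=project(n,p+[0,0,-15]);b=[i for i in range(1,k) if S[i,4]>60 and np.hypot(*(C[i]-[cc,r]))<80]
    if not b: continue
    i=max(b,key=lambda i:S[i,4]);ys,xs=np.where(L==i);obs[n]=hullc(np.c_[xs,ys])[0]
    for z in (-30,-20,-10,0,10):
        q=fit(n,m,p[:2],p[2]+z,LID,90);print(n,z,q and (np.round(q[0]-p[:2],1),round(q[1],2)))
E
python3 held.py red
```

```text
[446.7 110.5 142.6] 20.116235474963062 49.00662302970886
wrist -30 (array([  1.3, -10.3]), 1.12)
wrist -20 (array([ 1.3, -5.8]), 1.0)
wrist -10 (array([ 1.3, -1.3]), 0.88)
wrist 0 (array([1.4, 3.2]), 0.77)
wrist 10 (array([1.4, 7.6]), 0.66)
side -30 (array([ 1.8, 16. ]), 0.94)
side -20 (array([-0.5,  3.7]), 0.91)
side -10 (array([-2.7, -8.6]), 0.88)
side 0 (array([ -5. , -20.9]), 0.85)
side 10 (array([ -7.2, -33.1]), 0.82)
scene -30 (array([-14.3, -10.1]), 0.84)
scene -20 (array([-0.8, -3.8]), 0.82)
scene -10 (array([12.6,  2.4]), 0.8)
scene 0 (array([26. ,  8.7]), 0.79)
scene 10 (array([39.4, 14.9]), 0.77)
```

>>> play_rows(plan=[[4.5, -3.6, 0, 0, 0, 0, -1], [9, -7.2, 0, 0, 0, 0, -1], [13.5, -10.8, 0, 0, 0, 0, -1], [17, -13.5, 0, 0, 0, 0, -1], [18.3, -14.5, 0, 0, 0, 0, -1], [18.3, -14.5, -1, 0, 0, 0, -1], [18.3, -14.5, -2, 0, 0, 0, -1], [18.3, -14.5, -2, 0, 0, 0, -1], [18.3, -14.5, -2, 0, 0, 0, -1]])

```text
time_s: 9.7
tool_pos: [630.1, -33.8, 124.4]
tool_rot: [[-0.001, 1.0, 0.0], [1.0, 0.001, -0.0], [-0.0, 0.0, -1.0]]
contact_force: [0.6, 0.6, 0.1]
gripper_width: 19.8
finger_force: 49.1
```

```bash
python3 held.py red; python3 - <<'E'
from h import *
b=read_camera("side")[170:300,270:400,::-1]
cv2.imwrite("pics/c4.png",cv2.resize(b,None,fx=4.5,fy=4.5,interpolation=2))
E
```

```text
[630.1 -33.8 124.4] 19.832403422885868 49.08907413482666
wrist -30 (array([  1.6, -10.2]), 1.15)
wrist -20 (array([ 1.6, -5.7]), 1.02)
wrist -10 (array([ 1.5, -1.2]), 0.9)
wrist 0 (array([1.5, 3.3]), 0.78)
wrist 10 (array([1.5, 7.7]), 0.68)
side -30 (array([1.1, 3.7]), 1.19)
side -20 (array([-3.9, -5.7]), 1.16)
side -10 (array([ -9. , -15.2]), 1.12)
side 0 (array([-14.1, -24.7]), 1.08)
side 10 (array([-19.2, -34.1]), 1.05)
scene -30 (array([-12. , -14.6]), 0.93)
scene -20 (array([-1. , -6.8]), 0.91)
scene -10 (array([10.1,  1. ]), 0.89)
scene 0 (array([21.1,  8.8]), 0.87)
scene 10 (array([32.1, 16.5]), 0.85)
```

View pics/c4.png

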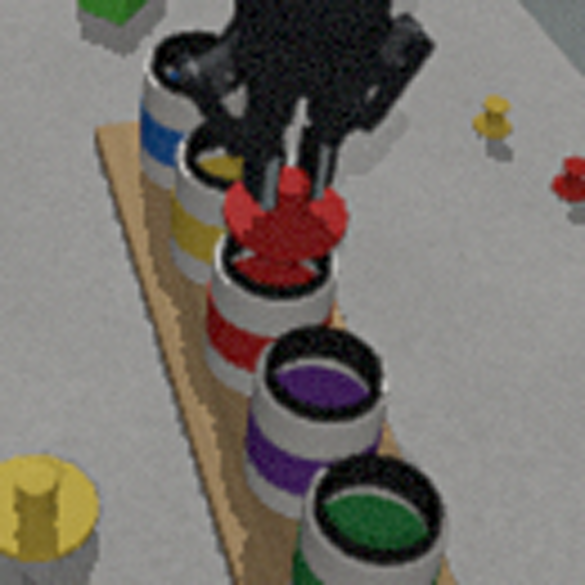

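>>> play_rows(plan=[[-0.05, -0.05, -1.2, 0, 0, 0, -1], [-0.05, -0.05, -2.2, 0, 0, 0, -1], [-0.05, -0.05, -2.5, 0, 0, 0, -1], [-0.05, -0.05, -2.5, 0, 0, 0, -1], [-0.05, -0.05, -2.5, 0, 0, 0, -1]])

```text
time_s: 10.52
tool_pos: [629.9, -35.0, 98.7]
tool_rot: [[0.0, 1.0, -0.001], [1.0, -0.0, 0.0], [0.0, -0.001, -1.0]]
contact_force: [0.1, 0.5, -0.5]
gripper_width: 20.2
finger_force: 49.1
```

>>> play_rows(plan=[[0, 0, -0.2, 0, 0, 0, -1], [0, 0, -0.4, 0, 0, 0, -1], [0, 0, -0.4, 0, 0, 0, -1]])

```text
time_s: 10.9
tool_pos: [630.1, -35.1, 95.5]
tool_rot: [[0.0, 1.0, 0.001], [1.0, -0.0, -0.0], [-0.0, 0.001, -1.0]]
contact_force: [-1.5, 0.3, 4.6]
gripper_width: 19.8
finger_force: 49.6
```

>>> play_rows(plan=[[0, 0, -0.2, 0, 0, 0, -1], [0, 0, -0.2, 0, 0, 0, -1]])

```text
time_s: 11.15
tool_pos: [630.2, -35.1, 93.6]
tool_rot: [[0.0, 1.0, 0.001], [1.0, -0.0, -0.0], [-0.0, 0.001, -1.0]]
contact_force: [-1.8, 0.1, 5.7]
gripper_width: 19.5
finger_force: 49.6
```

>>> play_rows(plan=[[0, 0, -0.2, 0, 0, 0, -1], [0, 0, -0.2, 0, 0, 0, -1]])

```text
time_s: 11.4
tool_pos: [630.3, -35.1, 93.1]
tool_rot: [[-0.0, 1.0, 0.002], [1.0, 0.0, -0.001], [-0.001, 0.002, -1.0]]
contact_force: [-5.1, 0.6, 16.9]
gripper_width: 19.6
finger_force: 50.8
```

>>> play_rows(plan=[[0, 0, -0.15, 0, 0, 0, -1], [0, 0, -0.15, 0, 0, 0, -1]])

```text
time_s: 11.65
tool_pos: [630.3, -35.1, 93.0]
tool_rot: [[-0.0, 1.0, 0.004], [1.0, 0.0, -0.001], [-0.001, 0.004, -1.0]]
contact_force: [-9.4, 1.1, 27.7]
gripper_width: 20.0
finger_force: 51.7
```

>>> play_rows(plan=[[0, 0, 0.3, 0, 0, 0, 0.0], [0, 0, 0.4, 0, 0, 0, 0.0], [0, 0, 0.4, 0, 0, 0, 0.0], [0, 0, 3, 0, 0, 0, 0.0], [0, 0, 7, 0, 0, 0, 0.0], [-4, -1.7, 7, 0, 0, 0, 0.0], [-8, -3.5, 7, 0, 0, 0, 0.0], [-12, -5.3, 6, 0, 0, 0, 0.0], [-15.4, -6.8, 4, 0, 0, 0, 0.0], [-15.4, -6.8, 3, 0, 0, 0, 0.0], [-15.4, -6.8, 3, 0, 0, 0, 0.0], [-15.4, -6.8, 3, 0, 0, 0, 0.0]])

```text
time_s: 13.15
tool_pos: [477.1, -102.9, 119.8]
tool_rot: [[-0.001, 1.0, 0.001], [1.0, 0.001, -0.0], [-0.0, 0.001, -1.0]]
contact_force: [0.4, -0.7, 0.1]
gripper_width: 42.4
finger_force: 0.0
```

```bash
python3 lk.py yellow 476 -103; python3 - <<'E'
from h import *
im=read_camera("side")
print(fit("side",cmask(im,"red"),(630,-36),79,LID,15),project("side",np.array([630,-36,95])))
E
```

```text
(array([ 475.17070968, -103.74039834]), 0.96859968208121) [ 477.1 -102.9  119.8] 13.2
side red None
side yellow (array([ 472.2, -103.3]), 0.93)
side blue (array([ 507.3, -183.8]), 0.92)
side green (array([450. , 206.6]), 0.88)
scene red None
scene yellow (array([ 475.5, -102.5]), 0.91)
scene blue (array([ 499.8, -183.1]), 0.51)
scene green (array([455.6, 207.7]), 0.81)
(array([628.0260439 , -38.78077639]), 0.9082831490877395) (np.float64(224.3844189181075), np.float64(332.1399925295915))
```

>>> play_rows(plan=[[-0.05, -0.05, -4, 0, 0, 0, 0.0], [-0.05, -0.05, -8, 0, 0, 0, 0.0], [-0.05, -0.05, -10.5, 0, 0, 0, 0.0], [-0.05, -0.05, -10.5, 0, 0, 0, 0.0], [-0.05, -0.05, -10.5, 0, 0, 0, 0.0], [-0.05, -0.05, -10.5, 0, 0, 0, -1], [-0.05, -0.05, -10.5, 0, 0, 0, -1], [-0.05, -0.05, -10.5, 0, 0, 0, -1], [-0.05, -0.05, -10.5, 0, 0, 0, -1]])

```text
time_s: 14.48
tool_pos: [476.3, -103.8, 15.8]
tool_rot: [[-0.0, 1.0, 0.002], [1.0, 0.0, -0.001], [-0.001, 0.002, -1.0]]
contact_force: [0.0, 0.8, 6.1]
gripper_width: 20.1
finger_force: 48.6
```

>>> play_rows(plan=[[0, 0, 4, 0, 0, 0, -1], [0, 0, 9, 0, 0, 0, -1], [0, 0, 12.5, 0, 0, 0, -1], [0, 0, 12.5, 0, 0, 0, -1], [0, 0, 12.5, 0, 0, 0, -1]])

```text
time_s: 15.1
tool_pos: [475.2, -103.4, 139.4]
tool_rot: [[0.0, 1.0, 0.0], [1.0, -0.0, -0.0], [-0.0, 0.0, -1.0]]
contact_force: [0.7, -0.1, -1.5]
gripper_width: 19.2
finger_force: 49.0
```

```bash
python3 held.py yellow
```

```text
[ 475.2 -103.4  139.4] 19.248465344849645 48.99394333362579
wrist -30 (array([ 0.9, -4.8]), 1.1)
wrist -20 (array([ 0.9, -0.6]), 0.97)
wrist -10 (array([0.9, 3.6]), 0.86)
wrist 0 (array([0.9, 7.8]), 0.75)
wrist 10 (array([ 0.9, 11.9]), 0.65)
side -30 (array([ 1.7, 12.3]), 0.95)
side -20 (array([-1. ,  3.6]), 0.92)
side -10 (array([-3.7, -5.1]), 0.89)
side 0 (array([ -6.4, -13.8]), 0.86)
side 10 (array([ -9.1, -22.5]), 0.83)
scene -30 (array([259.1, 207.5]), 0.66)
scene -20 (array([269. , 213.7]), 0.65)
scene -10 (array([278.9, 219.9]), 0.63)
scene 0 (array([288.8, 226. ]), 0.62)
scene 10 (array([298.7, 232.2]), 0.61)
```

>>> play_rows(plan=[[4, 3.7, 1, 0, 0, 0, -1], [8, 7.4, 1, 0, 0, 0, -1], [12, 11, 1, 0, 0, 0, -1], [15, 13.8, 1, 0, 0, 0, -1], [16.35, 15, 1, 0, 0, 0, -1], [16.35, 15, -0.5, 0, 0, 0, -1], [16.35, 15, -2, 0, 0, 0, -1], [16.35, 15, -3, 0, 0, 0, -1], [16.35, 15, -3.6, 0, 0, 0, -1], [16.35, 15, -3.6, 0, 0, 0, -1], [16.35, 15, -3.6, 0, 0, 0, -1]])

```text
time_s: 16.62
tool_pos: [639.2, 46.3, 104.0]
tool_rot: [[0.0, 1.0, 0.001], [1.0, -0.0, -0.0], [-0.0, 0.001, -1.0]]
contact_force: [-0.2, -0.7, -0.7]
gripper_width: 19.8
finger_force: 49.2
```

>>> play_rows(plan=[[0, 0, -0.3, 0, 0, 0, -1], [0, 0, -0.6, 0, 0, 0, -1], [0, 0, -0.6, 0, 0, 0, -1]])

```text
time_s: 17.0
tool_pos: [639.5, 46.5, 98.3]
tool_rot: [[-0.0, 1.0, 0.002], [1.0, 0.0, -0.0], [-0.0, 0.002, -1.0]]
contact_force: [-0.6, -0.8, 4.3]
gripper_width: 19.8
finger_force: 49.7
```

>>> play_rows(plan=[[0, 0, -0.2, 0, 0, 0, -1], [0, 0, -0.4, 0, 0, 0, -1], [0, 0, -0.4, 0, 0, 0, -1]])

```text
time_s: 17.38
tool_pos: [639.5, 46.5, 94.8]
tool_rot: [[-0.0, 1.0, 0.002], [1.0, 0.0, -0.0], [-0.0, 0.002, -1.0]]
contact_force: [-1.9, -0.5, 9.9]
gripper_width: 19.5
finger_force: 50.3
```

>>> play_rows(plan=[[0, 0, -0.3, 0, 0, 0, -1], [0, 0, -0.4, 0, 0, 0, -1], [0, 0, -0.4, 0, 0, 0, -1]])

```text
time_s: 17.75
tool_pos: [639.7, 46.5, 94.6]
tool_rot: [[-0.0, 1.0, 0.006], [1.0, 0.0, -0.001], [-0.001, 0.006, -1.0]]
contact_force: [-11.2, 0.2, 37.7]
gripper_width: 19.8
finger_force: 53.0
```

>>> play_rows(plan=[[0, 0, 0.4, 0, 0, 0, 0.0], [0, 0, 0.5, 0, 0, 0, 0.0], [0, 0, 0.5, 0, 0, 0, 0.0], [0, 0, 3, 0, 0, 0, 0.0], [0, 0, 7, 0, 0, 0, 0.0], [-4, 3.5, 7, 0, 0, 0, 0.0], [-8, 7, 7, 0, 0, 0, 0.0], [-12, 10.5, 7, 0, 0, 0, 0.0], [-16, 14, 5, 0, 0, 0, 0.0], [-18.45, 16.15, 3, 0, 0, 0, 0.0], [-18.45, 16.15, 3, 0, 0, 0, 0.0], [-18.45, 16.15, 3, 0, 0, 0, 0.0]])

```text
time_s: 19.25
tool_pos: [455.2, 207.9, 119.6]
tool_rot: [[-0.0, 1.0, 0.0], [1.0, 0.0, -0.0], [-0.0, 0.0, -1.0]]
contact_force: [0.3, -0.1, 0.4]
gripper_width: 42.4
finger_force: 0.0
```

```bash
python3 lk.py green 454.5 208; python3 - <<'E'
from h import *
im=read_camera("side")
print(fit("side",cmask(im,"yellow"),(639,47),79,LID,15),fit("side",cmask(im,"red"),(630,-36),79,LID,15))
print(fit("side",cmask(im,"blue"),(505,-184),0,LID,30))
E
```

```text
(array([453.97370107, 206.68202616]), 0.9427728367801106) [455.6 207.7 119.8] 19.3
side red None
side yellow None
side blue (array([ 507.3, -183.8]), 0.92)
side green (array([450. , 206.5]), 0.88)
scene red None
scene yellow None
scene blue (array([ 499.8, -183. ]), 0.52)
scene green (array([455.7, 208.1]), 0.81)
(array([637.09644709,  47.01091197]), 0.9207690257858164) (array([628.0260439 , -38.78077639]), 0.9082831490877395)
(array([ 507.24182269, -183.760533  ]), 0.9233942407741513)
```

Red and yellow are seated. The green lid is at about (454, 207).

>>> play_rows(plan=[[0, -0.1, -4, 0, 0, 0, 0.0], [0, -0.1, -8, 0, 0, 0, 0.0], [0, -0.1, -10.3, 0, 0, 0, 0.0], [0, -0.1, -10.3, 0, 0, 0, 0.0], [0, -0.1, -10.3, 0, 0, 0, 0.0], [0, -0.1, -10.3, 0, 0, 0, -1], [0, -0.1, -10.3, 0, 0, 0, -1], [0, -0.1, -10.3, 0, 0, 0, -1], [0, -0.1, -10.3, 0, 0, 0, -1]])

```text
time_s: 20.58
tool_pos: [455.3, 207.1, 17.8]
tool_rot: [[0.0, 1.0, 0.002], [1.0, -0.0, 0.0], [0.0, 0.002, -1.0]]
contact_force: [-0.2, -0.7, 6.6]
gripper_width: 19.4
finger_force: 48.6
```

>>> play_rows(plan=[[0, 0, 4, 0, 0, 0, -1], [0, 0, 9, 0, 0, 0, -1], [0, 0, 13.5, 0, 0, 0, -1], [0, 0, 13.5, 0, 0, 0, -1], [0, 0, 13.5, 0, 0, 0, -1]])

```text
time_s: 21.2
tool_pos: [454.3, 207.0, 151.4]
tool_rot: [[-0.0, 1.0, 0.0], [1.0, 0.0, 0.0], [0.0, 0.0, -1.0]]
contact_force: [-0.7, -0.1, -0.9]
gripper_width: 19.3
finger_force: 49.0
```

```bash
python3 held.py green
```

```text
[454.3 207.  151.4] 19.274619670043112 48.97128224372864
wrist -30 (array([ 0.8, -4.3]), 1.05)
wrist -20 (array([ 0.8, -0.1]), 0.93)
wrist -10 (array([0.8, 4. ]), 0.82)
wrist 0 (array([0.9, 8.2]), 0.72)
wrist 10 (array([ 0.9, 12.3]), 0.62)
side -30 (array([-28. ,  11.1]), 4.88)
side -20 (array([-29.9,  -2.9]), 4.72)
side -10 (array([-31.9, -16.9]), 4.56)
side 0 (array([-33.8, -30.9]), 4.41)
side 10 (array([-35.7, -44.9]), 4.26)
scene -30 (array([117.8, 178.3]), 4.89)
scene -20 (array([129.7, 181.3]), 4.77)
scene -10 (array([141.6, 184.3]), 4.66)
scene 0 (array([153.5, 187.3]), 4.55)
scene 10 (array([165.4, 190.3]), 4.44)
```

>>> play_rows(plan=[[2, -5.2, 0, 0, 0, 0, -1], [4, -10.4, 0, 0, 0, 0, -1], [6, -15.6, 0, 0, 0, 0, -1], [8, -20.8, 0, 0, 0, 0, -1], [10, -26, 0, 0, 0, 0, -1], [12, -31.2, 0, 0, 0, 0, -1], [14, -36.5, 0, 0, 0, 0, -1], [15.6, -41.4, 0, 0, 0, 0, -1], [15.6, -41.4, 0, 0, 0, 0, -1], [15.6, -41.4, -1.5, 0, 0, 0, -1], [15.6, -41.4, -3, 0, 0, 0, -1], [15.6, -41.4, -4.2, 0, 0, 0, -1], [15.6, -41.4, -4.6, 0, 0, 0, -1], [15.6, -41.4, -4.6, 0, 0, 0, -1]])

```text
time_s: 23.1
tool_pos: [610.5, -206.6, 105.4]
tool_rot: [[-0.0, 1.0, -0.0], [1.0, 0.0, 0.0], [0.0, -0.0, -1.0]]
contact_force: [-0.0, -0.4, -0.2]
gripper_width: 19.3
finger_force: 49.1
```

>>> play_rows(plan=[[0, 0, -0.3, 0, 0, 0, -1], [0, 0, -0.5, 0, 0, 0, -1], [0, 0, -0.5, 0, 0, 0, -1]])

```text
time_s: 23.48
tool_pos: [611.0, -207.2, 101.5]
tool_rot: [[-0.0, 1.0, 0.002], [1.0, 0.0, -0.001], [-0.001, 0.002, -1.0]]
contact_force: [-0.9, 1.1, 4.6]
gripper_width: 19.4
finger_force: 49.7
```

>>> play_rows(plan=[[0, 0, -0.2, 0, 0, 0, -1], [0, 0, -0.4, 0, 0, 0, -1], [0, 0, -0.4, 0, 0, 0, -1]])

```text
time_s: 23.85
tool_pos: [611.0, -207.1, 97.5]
tool_rot: [[-0.0, 1.0, 0.002], [1.0, 0.0, -0.001], [-0.001, 0.002, -1.0]]
contact_force: [-1.0, 0.7, 4.2]
gripper_width: 19.4
finger_force: 49.7
```

>>> play_rows(plan=[[0, 0, -0.2, 0, 0, 0, -1], [0, 0, -0.2, 0, 0, 0, -1]])

```text
time_s: 24.1
tool_pos: [611.1, -207.2, 96.8]
tool_rot: [[-0.0, 1.0, 0.003], [1.0, 0.0, -0.001], [-0.001, 0.003, -1.0]]
contact_force: [-3.7, 2.5, 13.9]
gripper_width: 19.6
finger_force: 50.7
```

>>> play_rows(plan=[[0, 0, -0.2, 0, 0, 0, -1], [0, 0, -0.2, 0, 0, 0, -1]])

```text
time_s: 24.35
tool_pos: [611.1, -207.2, 96.7]
tool_rot: [[-0.0, 1.0, 0.004], [1.0, 0.0, -0.002], [-0.002, 0.004, -1.0]]
contact_force: [-8.4, 3.9, 27.8]
gripper_width: 19.3
finger_force: 51.9
```

>>> play_rows(plan=[[0, 0, 0.4, 0, 0, 0, 0.0], [0, 0, 0.5, 0, 0, 0, 0.0], [0, 0, 0.5, 0, 0, 0, 0.0], [0, 0, 3, 0, 0, 0, 0.0], [0, 0, 7, 0, 0, 0, 0.0], [-4, 1, 7, 0, 0, 0, 0.0], [-8, 2, 6, 0, 0, 0, 0.0], [-10.2, 2.3, 4, 0, 0, 0, 0.0], [-10.2, 2.3, 3, 0, 0, 0, 0.0], [-10.2, 2.3, 3, 0, 0, 0, 0.0], [-10.2, 2.3, 3, 0, 0, 0, 0.0]])

```text
time_s: 25.72
tool_pos: [509.6, -184.4, 122.7]
tool_rot: [[-0.0, 1.0, 0.001], [1.0, 0.0, -0.0], [-0.0, 0.001, -1.0]]
contact_force: [-0.2, -0.4, 0.5]
gripper_width: 42.6
finger_force: 0.0
```

```bash
python3 lk.py blue 509 -184
```

```text
(array([ 510.05820772, -184.323902  ]), 0.9521320986716304) [ 509.5 -184.3  122.7] 25.775
side red None
side yellow None
side blue (array([ 507.3, -183.9]), 0.92)
side green None
scene red None
scene yellow None
scene blue (array([ 499.8, -183.1]), 0.51)
scene green None
```

>>> play_rows(plan=[[0.05, 0, -4, 0, 0, 0, 0.0], [0.05, 0, -8, 0, 0, 0, 0.0], [0.05, 0, -10.5, 0, 0, 0, 0.0], [0.05, 0, -10.5, 0, 0, 0, 0.0], [0.05, 0, -10.5, 0, 0, 0, 0.0], [0.05, 0, -10.5, 0, 0, 0, -1], [0.05, 0, -10.5, 0, 0, 0, -1], [0.05, 0, -10.5, 0, 0, 0, -1], [0.05, 0, -10.5, 0, 0, 0, -1]])

```text
time_s: 27.0
tool_pos: [509.8, -184.4, 18.9]
tool_rot: [[-0.0, 1.0, 0.002], [1.0, 0.0, -0.001], [-0.001, 0.002, -1.0]]
contact_force: [0.6, 0.6, 6.6]
gripper_width: 19.2
finger_force: 48.7
```

>>> play_rows(plan=[[0, 0, 4, 0, 0, 0, -1], [0, 0, 9, 0, 0, 0, -1], [0, 0, 13.5, 0, 0, 0, -1], [0, 0, 13.5, 0, 0, 0, -1], [0, 0, 13.5, 0, 0, 0, -1]])

```text
time_s: 27.62
tool_pos: [508.8, -183.9, 152.4]
tool_rot: [[0.0, 1.0, 0.0], [1.0, -0.0, -0.0], [-0.0, 0.0, -1.0]]
contact_force: [0.7, 0.2, -1.6]
gripper_width: 19.7
finger_force: 48.9
```

```bash
python3 held.py blue|head -4
```

```text
[ 508.8 -183.9  152.4] 19.742438016802865 48.92888009548187
wrist -30 (array([ 1. , -3.6]), 1.06)
wrist -20 (array([1. , 0.6]), 0.94)
wrist -10 (array([1. , 4.7]), 0.82)
```

>>> play_rows(plan=[[2.2, 5, 0, 0, 0, 0, -1], [4.4, 10, 0, 0, 0, 0, -1], [6.6, 15, 0, 0, 0, 0, -1], [8.8, 20, 0, 0, 0, 0, -1], [11, 25, 0, 0, 0, 0, -1], [13.1, 29.5, 0, 0, 0, 0, -1], [13.95, 31.4, 0, 0, 0, 0, -1], [13.95, 31.4, 0, 0, 0, 0, -1], [13.95, 31.4, -1.5, 0, 0, 0, -1], [13.95, 31.4, -3, 0, 0, 0, -1], [13.95, 31.4, -4.2, 0, 0, 0, -1], [13.95, 31.4, -4.6, 0, 0, 0, -1], [13.95, 31.4, -4.6, 0, 0, 0, -1]])

```text
time_s: 29.4
tool_pos: [648.4, 129.8, 106.3]
tool_rot: [[0.0, 1.0, -0.0], [1.0, -0.0, -0.0], [-0.0, -0.0, -1.0]]
contact_force: [-0.9, 0.3, 0.2]
gripper_width: 19.2
finger_force: 49.1
```

>>> play_rows(plan=[[0, 0, -0.3, 0, 0, 0, -1], [0, 0, -0.5, 0, 0, 0, -1], [0, 0, -0.5, 0, 0, 0, -1]])

```text
time_s: 29.78
tool_pos: [649.0, 130.1, 102.6]
tool_rot: [[-0.0, 1.0, 0.002], [1.0, 0.0, -0.0], [-0.0, 0.002, -1.0]]
contact_force: [-0.3, -0.6, 5.3]
gripper_width: 19.3
finger_force: 49.6
```

>>> play_rows(plan=[[0, 0, -0.2, 0, 0, 0, -1], [0, 0, -0.4, 0, 0, 0, -1], [0, 0, -0.4, 0, 0, 0, -1]])

```text
time_s: 30.15
tool_pos: [649.0, 130.0, 98.6]
tool_rot: [[-0.0, 1.0, 0.002], [1.0, 0.0, 0.0], [0.0, 0.002, -1.0]]
contact_force: [-0.3, -0.1, 5.9]
gripper_width: 19.3
finger_force: 49.6
```

>>> play_rows(plan=[[0, 0, -0.3, 0, 0, 0, -1], [0, 0, -0.3, 0, 0, 0, -1]])

```text
time_s: 30.4
tool_pos: [649.2, 130.0, 97.8]
tool_rot: [[-0.0, 1.0, 0.004], [1.0, 0.0, -0.0], [-0.0, 0.004, -1.0]]
contact_force: [-6.8, -0.9, 21.1]
gripper_width: 19.3
finger_force: 51.2
```

>>> play_rows(plan=[[0, 0, -0.15, 0, 0, 0, -1], [0, 0, 0.3, 0, 0, 0, 0.0], [0, 0, 0.4, 0, 0, 0, 0.0], [0, 0, 0.4, 0, 0, 0, 0.0], [0, 0, 4, 0, 0, 0, 0.0], [0, 0, 9, 0, 0, 0, 0.0], [-3, 3, 13, 0, 0, 0, 0.0], [-7, 7, 16.5, 0, 0, 0, 0.0], [-11, 11, 16.5, 0, 0, 0, 0.0], [-15, 15, 16.5, 0, 0, 0, 0.0], [-19, 18.5, 16.5, 0, 0, 0, 0.0], [-20.8, 20, 16.5, 0, 0, 0, 0.0], [-20.8, 20, 16.5, 0, 0, 0, 0.0], [-20.8, 20, 16.5, 0, 0, 0, 0.0], [-20.8, 20, 16.5, 0, 0, 0, 0.0]])

```text
time_s: 32.28
tool_pos: [441.3, 329.4, 259.1]
tool_rot: [[0.001, 1.0, -0.0], [1.0, -0.001, -0.0], [-0.0, -0.0, -1.0]]
contact_force: [-0.8, -0.1, 0.7]
gripper_width: 42.9
finger_force: 0.0
```

```bash
python3 - <<'E'
from h import *
st=ctrl.read_state();print(np.round(st["tool_pos"],1),np.round(st["qpos"],2))
ims={n:read_camera(n) for n in("wrist","side","scene")}
cv2.imwrite("pics/w5.png",ims["wrist"][:,:,::-1])
for c,p in {"red":(630,-37),"yellow":(639,47),"blue":(649,131),"green":(611,-206)}.items():
    q=fit("side",cmask(ims["side"],c),p,79,LID,15);print(c,q and(np.round(q[0],1),round(q[1],2)))
for q in("eye_left_blue","eye_right_blue","eye_left_orange","eye_right_orange"):
    for n in("wrist","side","scene"):
        for r in spot_point(n,q)[:2]:
            print(q,n,round(r["p"],2),np.round(r["point"]),np.round(onz(n,r["point"],145)))
for q in("stand","peg_mid","block"):
    for n in("side","scene"):
        for r in spot_point(n,q)[:1]: print(q,n,round(r["p"],2),np.round(r["point"]),np.round(onz(n,r["point"],200 if q=="peg_mid" else 0)))
E
```

```text
[441.3 329.4 259.1] [ 0.49  0.25  0.1   1.42 -0.    2.06]
red (array([628. , -38.8]), 0.91)
yellow (array([637.2,  47.1]), 0.92)
blue (array([646.5, 129.5]), 0.88)
green (array([ 609.1, -206.3]), 0.91)
eye_left_blue wrist 0.93 [149. 336.] [486. 374.]
eye_left_blue side 0.64 [131. 233.] [473. 377.]
eye_left_blue scene 0.75 [255. 413.] [503. 390.]
eye_right_blue wrist 0.85 [206. 328.] [481. 325.]
eye_right_blue side 0.53 [142. 240.] [480. 312.]
eye_right_blue side 0.52 [288. 354.] [ 579. -254.]
eye_right_blue scene 0.73 [245. 393.] [489. 332.]
eye_left_orange wrist 0.64 [134. 250.] [416. 385.]
eye_left_orange side 0.47 [133. 211.] [408. 381.]
eye_left_orange side 0.26 [207. 316.] [591. -16.]
eye_left_orange scene 0.72 [268. 251.] [760.  63.]
eye_left_orange scene 0.63 [238. 421.] [422. 386.]
eye_right_orange wrist 0.75 [199. 244.] [410. 331.]
eye_right_orange wrist 0.3 [134. 249.] [415. 385.]
eye_right_orange side 0.6 [169. 298.] [600. 136.]
eye_right_orange side 0.43 [142. 215.] [410. 328.]
eye_right_orange scene 0.65 [231. 403.] [418. 333.]
stand side 0.94 [385. 327.] [ 496. -355.]
stand scene 0.59 [219. 186.] [ 516. -356.]
peg_mid side 0.78 [331. 292.] [ 425. -336.]
peg_mid scene 0.87 [154. 204.] [ 419. -336.]
block side 0.69 [176. 231.] [451. 351.]
block scene 0.61 [281. 399.] [451. 352.]
```

View pics/w5.png

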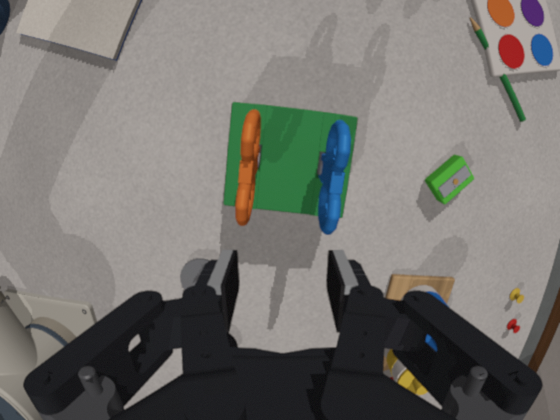

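```bash
cat > sc.py <<'E'
from h import *
H["orange"]=[(6,16)]
a=np.linspace(0,2*np.pi,40)
def model(yaw):
    P=[[x,y0+23*np.cos(t),145+34*np.sin(t)] for x in(-5,5) for y0 in(-25,25) for t in a]
    c,s=np.cos(yaw),np.sin(yaw);return np.array(P)@np.array([[c,s,0],[-s,c,0],[0,0,1]])
if __name__=="__main__":
    corners=[(103,235),(117,357),(218,343),(205,225)]
    C=np.array([onz("wrist",p,78) for p in corners]);print("block",np.round(C,1).tolist(),C.mean(0))
    for e in(C[1]-C[0],C[2]-C[3]):print(np.linalg.norm(e),np.arctan2(e[1],e[0]))
    for e in(C[0]-C[3],C[1]-C[2]):print(np.linalg.norm(e),np.arctan2(-e[0],e[1]))
    for n in("wrist","side"):
        im=read_camera(n)
        for c,p in(("orange",(413,358)),("blue",(483,350))):
            for yaw in(-.11,):
                q=fit(n,cmask(im,c),p,0,model(yaw),40);print(n,c,q)
            if n=="wrist":
                m=cmask(im,c);k,L,S,ce=cv2.connectedComponentsWithStats(m);r0=[i for i in range(1,k) if 100<ce[i][1]<240 and 200<ce[i][0]<370 and S[i,4]>300]
                for i in r0:
                    ys,xs=np.where(L==i);print(c,"minAreaRect",cv2.minAreaRect(np.c_[xs,ys].astype(np.float32)))
E
python3 sc.py
```

```text
block [[393.8, 414.4], [517.8, 401.1], [507.2, 293.0], [380.3, 307.6]] [449.79711513 354.02303221]
124.7548410541659 -0.10718471721641802
127.6948058900538 -0.11414158855585761
107.69645211600111 -0.1254444248412599
108.57118533734992 -0.09824596217872819
wrist orange (array([414.54512486, 357.02015328]), 0.8680973174632821)
orange minAreaRect ((249.03001403808594, 168.4057159423828), (18.66200828552246, 115.8150405883789), 5.552970886230469)
wrist blue (array([483.15115886, 350.5318306 ]), 0.8889593478522623)
blue minAreaRect ((332.3898010253906, 177.24441528320312), (27.497026443481445, 114.11109161376953), 9.01932144165039)
side orange (array([410.0935989 , 349.16327169]), 0.8331791901646434)
side blue (array([478.78532058, 341.58956069]), 0.8396707546325088)
```

>>> play_rows(plan=[[-2.6, 2.75, 0, 0, 0, -0.11, 0.0], [-2.6, 2.75, -3, 0, 0, -0.11, 0.0], [-2.6, 2.75, -6, 0, 0, -0.11, 0.0], [-2.6, 2.75, -8, 0, 0, -0.11, 0.0], [-2.6, 2.75, -10, 0, 0, -0.11, 0.0], [-2.6, 2.75, -11.5, 0, 0, -0.11, 0.0], [-2.6, 2.75, -11.5, 0, 0, -0.11, 0.0], [-2.6, 2.75, -11.5, 0, 0, -0.11, 0.0]], force=60)

```text
time_s: 34.42
tool_pos: [414.8, 357.7, 145.2]
tool_rot: [[0.11, 0.994, 0.001], [0.994, -0.11, 0.001], [0.001, 0.001, -1.0]]
contact_force: [0.8, -0.0, 0.1]
gripper_width: 42.9
finger_force: 0.0
```

>>> play_rows(plan=[[0, 0, 0, 0, 0, 0, -1], [0, 0, 0, 0, 0, 0, -1], [0, 0, 0, 0, 0, 0, -1], [0, 0, 0, 0, 0, 0, -1]])

```text
time_s: 34.92
tool_pos: [414.7, 357.7, 145.2]
tool_rot: [[0.11, 0.994, 0.001], [0.994, -0.11, 0.001], [0.001, 0.001, -1.0]]
contact_force: [-0.3, 0.3, 5.8]
gripper_width: 8.4
finger_force: 60.7
```

>>> play_rows(plan=[[0, 0, 2, 0, 0, 0, -1], [0, 0, 5, 0, 0, 0, -1], [0, 0, 8, 0, 0, 0, -1], [0, 0, 11, 0, 0, 0, -1], [0, 0, 11, 0, 0, 0, -1]])

```text
time_s: 35.55
tool_pos: [415.2, 357.9, 256.4]
tool_rot: [[0.11, 0.994, 0.003], [0.994, -0.11, 0.002], [0.002, 0.003, -1.0]]
contact_force: [-0.0, -0.3, -1.3]
gripper_width: 8.3
finger_force: 59.9
```

```bash
python3 - <<'E'
from h import *
b=read_camera("side")[310:400,230:360,::-1]
c=read_camera("scene")[140:230,150:280,::-1]
o=np.zeros((600,780,3),np.uint8)
cv2.imwrite("pics/c6.png",np.vstack([cv2.resize(b,(430,298),interpolation=2),cv2.resize(c,(430,298),interpolation=2)]))
E
```

```text
(no output)
```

View pics/c6.png

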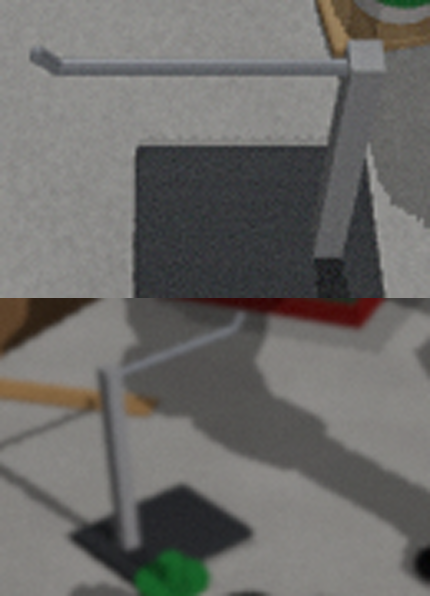

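```bash
cat > st.py <<'E'
from h import *
P={"b":(-145,0,200),"f":(-8,0,200),"t":(-154,0,211),"p":(0,0,210)}
O=[("side","b",330.6,246.6),("side","f",330.6,334.9),("side","t",326.3,242.1),("side","p",324.5,340.6),("scene","t",147.3,222),("scene","f",162.4,186.3),("scene","p",161.5,183.3)]
def W(p,k):
    c,s=np.cos(p[2]),np.sin(p[2]);x,y,z=P[k];return np.array([p[0]+c*x-s*y,p[1]+s*x+c*y,z])
for cams in(("side","scene"),("side",),("scene",)):
    f=lambda p:np.concatenate([np.array(project(n,W(p,k)))-[r,c] for n,k,r,c in O if n in cams])
    s=least_squares(f,[497,-354,-.22],diff_step=1e-3);print(cams,np.round(s.x,3),np.round(s.fun,1))
print(W(s.x,"b"))
E
python3 st.py; python3 - <<'E'
from h import *
st=ctrl.read_state();print(st["tool_pos"],st["qpos"])
E
```

```text
('side', 'scene') [ 4.98543e+02 -3.54241e+02 -2.70000e-01] [-0.5  1.  -1.7  0.1  0.1 -0.7  0.9  0.2 -3.1  0.5 -0.3 -0.7 -1.5 -0.2]
('side',) [ 4.98149e+02 -3.54752e+02 -2.72000e-01] [-0.3  0.8 -1.3 -0.   0.3 -0.9  1.3  0.1]
('scene',) [ 5.06339e+02 -3.47626e+02 -2.73000e-01] [-1.6  0.9  1.2 -0.7  0.1 -0.1]
[ 366.72231041 -308.48320647  200.        ]
[414.37523819 357.40614752 253.85969206] [ 5.58352412e-01  2.47580887e-01  8.18490999e-02  1.40554295e+00
 -1.69004167e-05  2.23916737e+00]
```

>>> play_rows(plan=[[0, -5.5, 0, 0, 0, -0.05, -1], [0, -11, 0, 0, 0, -0.1, -1], [0, -16.5, 0, 0, 0, -0.16, -1], [0, -22, 0, 0, 0, -0.16, -1], [0, -27.5, 0, 0, 0, -0.16, -1], [0, -33, 0, 0, 0, -0.16, -1], [0, -38.5, 0, 0, 0, -0.16, -1], [-1, -44, 0, 0, 0, -0.16, -1], [-3, -49, 0, 0, 0, -0.16, -1], [-5, -54, 0, 0, 0, -0.16, -1], [-7, -59, 0, 0, 0, -0.16, -1], [-8.65, -63.8, 0, 0, 0, -0.16, -1], [-8.65, -63.8, 0, 0, 0, -0.16, -1], [-8.65, -63.8, -2, 0, 0, -0.16, -1], [-8.65, -63.8, -4, 0, 0, -0.16, -1], [-8.65, -63.8, -5.4, 0, 0, -0.16, -1], [-8.65, -63.8, -5.4, 0, 0, -0.16, -1], [-8.65, -63.8, -5.4, 0, 0, -0.16, -1]])

```text
time_s: 37.9
tool_pos: [328.3, -280.4, 200.9]
tool_rot: [[0.266, 0.964, 0.0], [0.964, -0.266, -0.0], [-0.0, 0.0, -1.0]]
contact_force: [0.4, 0.2, -0.7]
gripper_width: 8.4
finger_force: 59.8
```

```bash
cat > v.py <<'E'
import sys
from h import *
st=ctrl.read_state();print(np.round(st["tool_pos"],1),st["gripper_width"])
b=read_camera("side")[240:390,200:380,::-1]
w=read_camera("wrist")[:,:,::-1]
s=read_camera("scene")[110:230,160:300,::-1]
o=np.zeros((600,800,3),np.uint8);o[:300,:360]=cv2.resize(b,(360,300),interpolation=2);o[:330,360:800]=cv2.resize(w,(440,330));o[330:600,:315]=cv2.resize(s,(315,270),interpolation=2)
cv2.imwrite(sys.argv[1],o)
E
python3 v.py pics/v7.png
```

```text
[ 328.3 -280.4  200.9] 8.395149111999718
```

View pics/v7.png

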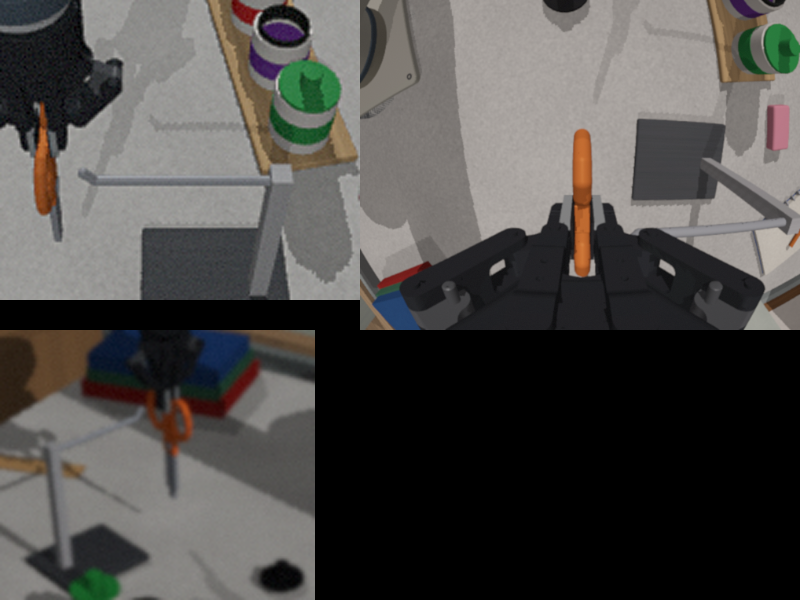

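```bash
python3 - <<'E'
from h import *
im=read_camera("wrist");st=ctrl.read_state();p=st["tool_pos"]
e=np.array([.964,-.267]);n=np.array([.267,.964])
for px in((284,540),(288,500),(290,460),(293,420),(295,395)):
    r,c=px
    q=onz("wrist",px,200)-p[:2];print(px,"along",round(q@e,1),"perp",round(q@n,1))
# refine: brightest column profile
g=cv2.cvtColor(im,cv2.COLOR_RGB2GRAY).astype(int)
for c in(395,420,440,460,480,500,520):print(c,g[278:306,c].tolist())
E
```

```text
(284, 540) along 180.2 perp -28.3
(288, 500) along 140.5 perp -26.6
(290, 460) along 107.8 perp -24.5
(293, 420) along 80.2 perp -24.1
(295, 395) along 64.6 perp -24.2
395 [163, 163, 163, 162, 161, 160, 159, 160, 162, 163, 156, 124, 108, 135, 146, 149, 151, 151, 151, 150, 133, 85, 44, 33, 32, 35, 34, 34]
420 [128, 126, 125, 120, 117, 116, 118, 119, 118, 117, 124, 134, 141, 145, 148, 150, 149, 150, 149, 145, 138, 128, 116, 111, 116, 120, 119, 120]
440 [160, 161, 161, 160, 157, 158, 160, 155, 140, 124, 118, 134, 145, 148, 149, 148, 148, 145, 141, 133, 123, 128, 149, 157, 159, 162, 163, 160]
460 [161, 162, 159, 158, 159, 162, 157, 134, 133, 140, 144, 148, 147, 149, 148, 147, 142, 133, 122, 123, 150, 159, 159, 159, 159, 160, 161, 160]
480 [161, 159, 160, 162, 156, 133, 130, 137, 143, 145, 147, 148, 148, 146, 142, 135, 125, 127, 151, 163, 166, 164, 161, 160, 162, 164, 166, 164]
500 [165, 164, 157, 131, 124, 131, 142, 146, 146, 147, 147, 146, 141, 131, 116, 94, 81, 80, 85, 96, 105, 114, 118, 121, 124, 122, 120, 120]
520 [88, 113, 132, 140, 144, 145, 146, 146, 146, 141, 135, 124, 135, 169, 181, 183, 185, 183, 181, 181, 180, 182, 183, 184, 184, 185, 184, 182]
```

>>> play_rows(plan=[[1.45, -0.4, 0.2, 0, 0, 0, -1], [2.9, -0.8, 0.2, 0, 0, 0, -1], [4.35, -1.2, 0.2, 0, 0, 0, -1], [5.8, -1.6, 0.2, 0, 0, 0, -1], [5.8, -1.6, 0.2, 0, 0, 0, -1]])

```text
time_s: 38.72
tool_pos: [387.0, -296.7, 202.0]
tool_rot: [[0.266, 0.964, -0.0], [0.964, -0.266, 0.001], [0.0, -0.001, -1.0]]
contact_force: [-0.9, 0.3, 0.1]
gripper_width: 8.5
finger_force: 59.8
```

>>> play_rows(plan=[[2, -0.55, -0.2, 0, 0, 0, -1], [4, -1.1, -0.2, 0, 0, 0, -1], [6, -1.65, -0.2, 0, 0, 0, -1], [7.2, -2, -0.2, 0, 0, 0, -1], [7.2, -2, -0.2, 0, 0, 0, -1]])

```text
time_s: 39.35
tool_pos: [458.6, -316.6, 200.0]
tool_rot: [[0.266, 0.964, -0.0], [0.964, -0.266, 0.0], [0.0, -0.001, -1.0]]
contact_force: [-0.1, -0.5, -0.8]
gripper_width: 8.1
finger_force: 59.8
```

```bash
python3 v.py pics/v8.png
```

```text
[ 458.6 -316.6  200. ] 8.07649862441783
```

View pics/v8.png

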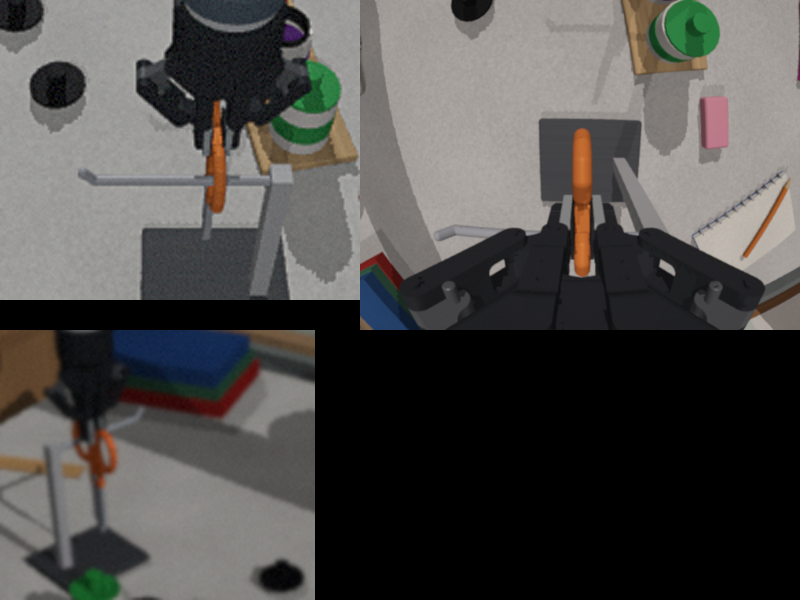

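>>> play_rows(plan=[[0, 0, -0.7, 0, 0, 0, -1], [0, 0, -1.4, 0, 0, 0, -1], [0, 0, -1.8, 0, 0, 0, -1], [0, 0, -1.8, 0, 0, 0, -1], [0, 0, -1.8, 0, 0, 0, -1]])

```text
time_s: 40.12
tool_pos: [458.0, -316.6, 182.6]
tool_rot: [[0.267, 0.964, 0.0], [0.964, -0.267, -0.0], [-0.0, 0.0, -1.0]]
contact_force: [-0.1, -0.5, -0.4]
gripper_width: 8.6
finger_force: 59.9
```

>>> play_rows(plan=[[0, 0, 0, 0, 0, 0, -0.6], [0, 0, 0, 0, 0, 0, -0.5], [0, 0, 0, 0, 0, 0, -0.5], [0, 0, 0, 0, 0, 0, -0.5], [0, 0, 0, 0, 0, 0, -0.5], [0, 0, 0, 0, 0, 0, -0.5]])

```text
time_s: 40.88
tool_pos: [458.0, -316.5, 182.5]
tool_rot: [[0.267, 0.964, 0.0], [0.964, -0.267, -0.0], [-0.0, 0.0, -1.0]]
contact_force: [-0.5, 0.4, 0.0]
gripper_width: 21.3
finger_force: 0.0
```

>>> play_rows(plan=[[0, 0, 2, 0, 0, 0, -0.5], [0, 0, 4, 0, 0, 0, -0.5], [0, 0, 7, 0, 0, 0, -0.5], [0, 0, 11, 0, 0, 0, -0.5], [0, 0, 11, 0, 0, 0, -0.5]])

```text
time_s: 41.5
tool_pos: [458.7, -317.2, 295.4]
tool_rot: [[0.267, 0.964, 0.004], [0.964, -0.267, -0.004], [-0.002, 0.005, -1.0]]
contact_force: [-0.2, -0.4, -0.4]
gripper_width: 21.3
finger_force: 0.0
```

```bash
python3 v.py pics/v9.png
```

```text
[ 458.7 -317.2  295.4] 21.284262235268887
```

View pics/v9.png

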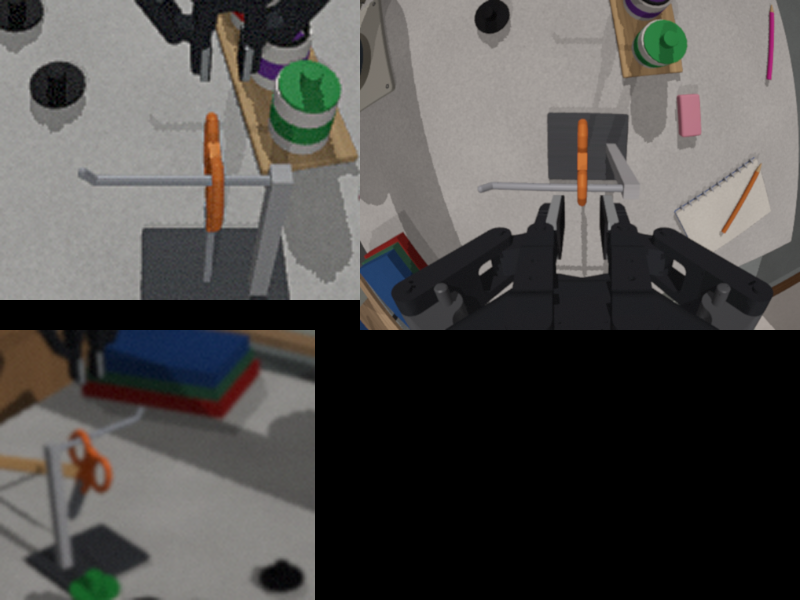

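>>> play_rows(plan=[[0, 5.5, 0, 0, 0, 0.05, 0.0], [0, 11.2, 0, 0, 0, 0.1, 0.0], [0, 16.9, 0, 0, 0, 0.16, 0.0], [0, 22.6, 0, 0, 0, 0.16, 0.0], [0, 28.3, 0, 0, 0, 0.16, 0.0], [0, 34, 0, 0, 0, 0.16, 0.0], [0, 39.7, 0, 0, 0, 0.16, 0.0], [0.5, 45.4, 0, 0, 0, 0.16, 0.0], [1, 51, 0, 0, 0, 0.16, 0.0], [1.8, 57, 0, 0, 0, 0.16, 0.0], [2.6, 62, 0, 0, 0, 0.16, 0.0], [2.6, 65, -2, 0, 0, 0.16, 0.0], [2.6, 66.7, -4, 0, 0, 0.16, 0.0], [2.6, 66.7, -4, 0, 0, 0.16, 0.0], [2.6, 66.7, -4, 0, 0, 0.16, 0.0]])

```text
time_s: 43.52
tool_pos: [484.0, 349.9, 252.7]
tool_rot: [[0.11, 0.994, -0.0], [0.994, -0.11, -0.0], [-0.0, -0.0, -1.0]]
contact_force: [-0.3, -0.7, -0.0]
gripper_width: 42.5
finger_force: 0.0
```

```bash
python3 - <<'E'
from sc import *
st=ctrl.read_state();print(np.round(st["tool_pos"],1))
im=read_camera("wrist");m=cmask(im,"blue")
k,L,S,C=cv2.connectedComponentsWithStats(m)
print([(S[i].tolist(),np.round(C[i]).tolist()) for i in range(1,k) if S[i,4]>200])
print(fit("wrist",m,(484,350.3),0,model(-.111),60))
E
```

```text
[484.  349.9 252.7]
[([501, 13, 26, 33, 636], [514.0, 29.0]), ([275, 145, 13, 117, 1429], [281.0, 202.0])]
(array([484.38767187, 349.28824692]), 0.8345181807441988)
```

>>> play_rows(plan=[[0, 0, -3, 0, 0, 0, 0.0], [0, 0, -6, 0, 0, 0, 0.0], [0, 0, -9, 0, 0, 0, 0.0], [0, 0, -10.8, 0, 0, 0, 0.0], [0, 0, -10.8, 0, 0, 0, 0.0], [0, 0, -10.8, 0, 0, 0, 0.0], [0, 0, -10.8, 0, 0, 0, -1], [0, 0, -10.8, 0, 0, 0, -1], [0, 0, -10.8, 0, 0, 0, -1], [0, 0, -10.8, 0, 0, 0, -1]])

```text
time_s: 44.82
tool_pos: [484.3, 350.8, 145.4]
tool_rot: [[0.11, 0.994, 0.001], [0.994, -0.11, 0.001], [0.001, 0.001, -1.0]]
contact_force: [0.2, 0.1, 6.3]
gripper_width: 8.5
finger_force: 60.8
```

>>> play_rows(plan=[[0, 0, 2, 0, 0, 0, -1], [0, 0, 5, 0, 0, 0, -1], [0, 0, 8, 0, 0, 0, -1], [0, 0, 11, 0, 0, 0, -1], [0, 0, 11, 0, 0, 0, -1]])

```text
time_s: 45.45
tool_pos: [484.7, 350.9, 256.6]
tool_rot: [[0.11, 0.994, 0.003], [0.994, -0.11, 0.002], [0.002, 0.003, -1.0]]
contact_force: [0.5, 0.7, -1.3]
gripper_width: 8.3
finger_force: 59.8
```

>>> play_rows(plan=[[-2, -5.2, 0, 0, 0, -0.05, -1], [-4, -10.4, 0, 0, 0, -0.1, -1], [-6, -15.6, 0, 0, 0, -0.16, -1], [-7, -21.2, 0, 0, 0, -0.16, -1], [-7, -27, 0, 0, 0, -0.16, -1], [-7, -32.5, 0, 0, 0, -0.16, -1], [-7, -38, 0, 0, 0, -0.16, -1], [-8, -43.5, 0, 0, 0, -0.16, -1], [-10, -48.5, 0, 0, 0, -0.16, -1], [-12, -53.5, 0, 0, 0, -0.16, -1], [-14, -58.5, 0, 0, 0, -0.16, -1], [-15.6, -63.1, 0, 0, 0, -0.16, -1], [-15.6, -63.1, 0, 0, 0, -0.16, -1], [-15.6, -63.1, -2, 0, 0, -0.16, -1], [-15.6, -63.1, -4, 0, 0, -0.16, -1], [-15.6, -63.1, -5.2, 0, 0, -0.16, -1], [-15.6, -63.1, -5.2, 0, 0, -0.16, -1], [-15.6, -63.1, -5.2, 0, 0, -0.16, -1]])

```text
time_s: 47.7
tool_pos: [328.3, -280.4, 203.0]
tool_rot: [[0.266, 0.964, 0.0], [0.964, -0.266, -0.0], [-0.0, 0.001, -1.0]]
contact_force: [-0.3, -0.1, -1.0]
gripper_width: 8.4
finger_force: 59.7
```

```bash
python3 - <<'E'
from h import *
im=read_camera("wrist");st=ctrl.read_state();p=st["tool_pos"];print(np.round(p,1),st["gripper_width"])
e=np.array([.964,-.267]);n=np.array([.267,.964])
g=cv2.cvtColor(im,cv2.COLOR_RGB2GRAY).astype(int)
for c in(400,420,440,460,480):print(c,g[278:306,c].tolist())
E
```

```text
[ 328.3 -280.6  203.1] 8.181021477863998
400 [163, 162, 164, 166, 166, 165, 166, 167, 161, 138, 130, 138, 145, 149, 153, 153, 153, 153, 150, 147, 140, 129, 112, 89, 54, 36, 34, 36]
420 [130, 126, 122, 118, 119, 120, 121, 121, 122, 129, 139, 145, 149, 152, 152, 153, 151, 149, 145, 138, 126, 114, 113, 119, 122, 122, 122, 122]
440 [165, 165, 163, 162, 160, 163, 158, 134, 131, 139, 146, 148, 150, 152, 151, 150, 148, 142, 131, 124, 141, 158, 161, 161, 163, 165, 165, 162]
460 [79, 77, 76, 75, 77, 93, 123, 137, 144, 147, 149, 151, 150, 149, 148, 144, 136, 120, 95, 70, 64, 65, 72, 87, 107, 133, 154, 161]
480 [162, 163, 165, 160, 136, 134, 142, 146, 148, 150, 150, 150, 148, 144, 134, 123, 130, 158, 166, 168, 167, 160, 129, 81, 55, 56, 56, 58]
```

Same alignment as before, so I'll insert to 105 mm from the post and lower.

>>> play_rows(plan=[[1.45, -0.4, 0, 0, 0, 0, -1], [2.9, -0.8, 0, 0, 0, 0, -1], [4.35, -1.2, 0, 0, 0, 0, -1], [5.8, -1.6, 0, 0, 0, 0, -1], [7.2, -2, 0, 0, 0, 0, -1], [7.7, -2.15, 0, 0, 0, 0, -1], [7.7, -2.15, 0, 0, 0, 0, -1], [7.7, -2.15, -0.7, 0, 0, 0, -1], [7.7, -2.15, -1.4, 0, 0, 0, -1], [7.7, -2.15, -2, 0, 0, 0, -1], [7.7, -2.15, -2, 0, 0, 0, -1], [7.7, -2.15, -2, 0, 0, 0, -1]])

```text
time_s: 49.25
tool_pos: [405.0, -302.0, 182.6]
tool_rot: [[0.267, 0.964, 0.0], [0.964, -0.267, -0.0], [-0.0, 0.0, -1.0]]
contact_force: [0.3, 0.8, -0.5]
gripper_width: 8.6
finger_force: 59.8
```

```bash
python3 v.py pics/v10.png
```

```text
[ 405.  -302.   182.6] 8.579686007693255
```

View pics/v10.png

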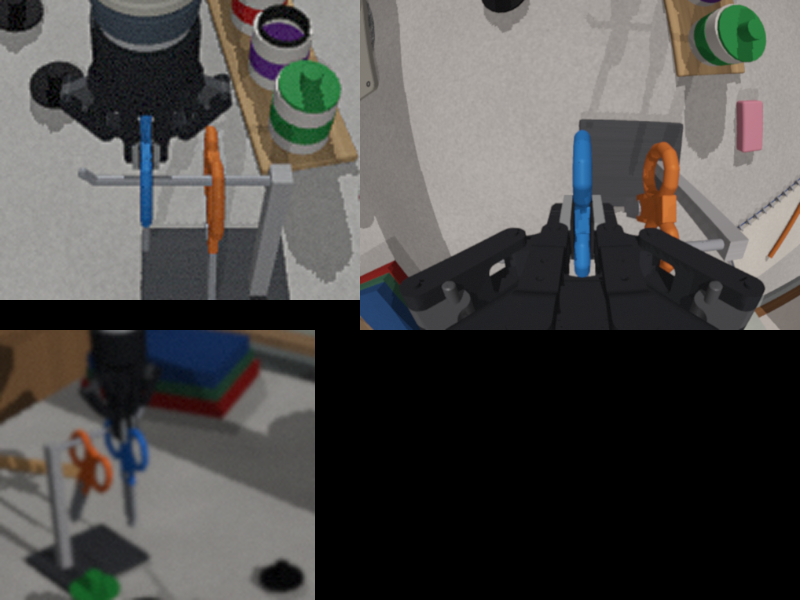

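Both scissors are on the peg and about 55 mm apart. I'll release and rise, then back off.

>>> play_rows(plan=[[0, 0, 0, 0, 0, 0, -0.6], [0, 0, 0, 0, 0, 0, -0.5], [0, 0, 0, 0, 0, 0, -0.5], [0, 0, 0, 0, 0, 0, -0.5], [0, 0, 0, 0, 0, 0, -0.5], [0, 0, 0, 0, 0, 0, -0.5]])

```text
time_s: 50.15
tool_pos: [405.0, -302.0, 182.5]
tool_rot: [[0.267, 0.964, 0.0], [0.964, -0.267, 0.0], [0.0, 0.0, -1.0]]
contact_force: [-0.0, -0.8, 0.3]
gripper_width: 21.6
finger_force: 0.0
```

>>> play_rows(plan=[[0, 0, 2, 0, 0, 0, -0.5], [0, 0, 4, 0, 0, 0, -0.5], [0, 0, 7, 0, 0, 0, -0.5], [0, 0, 11, 0, 0, 0, -0.5], [0, 5, 12, 0, 0, 0, -0.5], [0, 10, 12, 0, 0, 0, -0.5], [0, 15, 12, 0, 0, 0, -0.5], [0, 18, 12, 0, 0, 0, -0.5], [0, 18, 12, 0, 0, 0, -0.5], [0, 18, 12, 0, 0, 0, -0.5], [0, 18, 12, 0, 0, 0, -0.5], [0, 18, 12, 0, 0, 0, -0.5], [0, 18, 12, 0, 0, 0, -0.5], [0, 18, 12, 0, 0, 0, -0.5], [0, 18, 12, 0, 0, 0, -0.5], [0, 18, 12, 0, 0, 0, -0.5]])

```text
time_s: 52.15
tool_pos: [405.0, -122.0, 302.5]
tool_rot: [[0.267, 0.964, 0.0], [0.964, -0.267, -0.0], [-0.0, 0.0, -1.0]]
contact_force: [0.2, -0.6, -0.3]
gripper_width: 21.1
finger_force: 0.0
```

```bash
python3 - <<'E'
from h import *
im=read_camera("side")
for c,p in {"red":(630,-37),"yellow":(639,47),"blue":(649,131),"green":(611,-206)}.items():
    q=fit("side",cmask(im,c),p,79,LID,15);print(c,q and(np.round(q[0],1),round(q[1],2)))
    print(["%d: %s"%(z,np.round(fit("side",cmask(im,c),p,z,LID,15)[0],1)) for z in(79,86)] if q else "")
s=read_camera("scene")
cv2.imwrite("pics/f.png",np.hstack([cv2.resize(im[150:400,200:400,::-1],(480,600),interpolation=2),cv2.resize(s[120:300,160:256,::-1],(320,600),interpolation=2)]))
E
```

```text
red (array([628. , -38.8]), 0.91)
['79: [628.  -38.8]', '86: [624.6 -45.1]']
yellow (array([637.1,  47.1]), 0.92)
['79: [637.1  47.1]', '86: [633.6  39.8]']
blue (array([646.4, 129.8]), 0.89)
['79: [646.4 129.8]', '86: [642.8 121.6]']
green (array([ 609.1, -206.5]), 0.9)
['79: [ 609.1 -206.5]', '86: [ 605.9 -211. ]']
```

View pics/f.png

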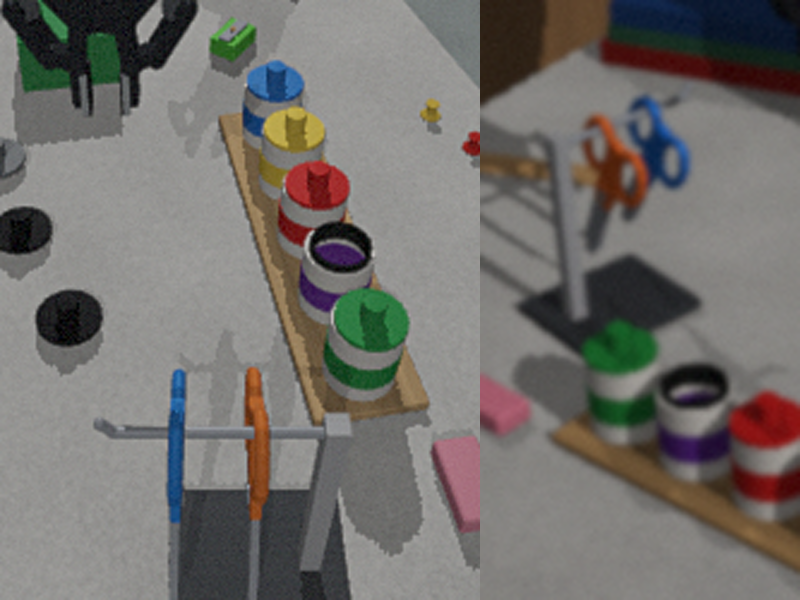

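The picture shows all four lids down flush on their pots, the purple pot open, and both scissors hanging on the peg. The sharpener and eraser are undisturbed.

```bash
python3 -c "
from station import ticket;print(ticket.job_done())"
```

```text
the job is handed in; nothing more can be done
None
```

The job is handed in at about 52 s: the red, yellow, green and blue lids are pressed fully home on their pots. The purple lid was not there, so its pot stays open. Both pairs of scissors hang on the peg, and the sharpener and eraser were left alone.

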